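# Load the core feed track and shut its keeper

### The job

Fill the winder's feed track: sweep the two loose green cores across the tray with the fingertips and into the lane, one behind the other, until all four green cores sit in a row fully home, then push the keeper fully shut behind them. Push only, no core is lifted; the grey core (wrong grade) and the things beside the track stay where they are.

Things in the scene. Friction and masses are not known exactly. Their poses are not given: they have to be found in the camera images.
- feed_track: Core feed track screwed to the bench: grey tray with a lane between two aluminium rails. Origin: middle of the lane's mouth, on the bench; x runs into the lane, y to the left of x, z up. Tray x = -235 to 35, y = -125 to 125 mm; sheet 3 mm thick (cores stand at z = 3 mm); rim 3 mm thick, top at z = 12 mm. Sheet and rails are smooth: cores slide easily.
- lane_end (a point): Middle of the end stop's face, 148 mm along x from the mouth, on the sheet. Lane 40 mm wide; rails at y = 20 to 36 and -20 to -36 mm, tops at z = 11 mm (a core stands 7 mm above them). Guides of the same height flare from y = +-20 mm at the mouth to +-40 mm at x = -45 mm. Four cores take 144 mm: with all home, the last core's centre is at x = 18 to 22 mm of the track.
- keeper (a joint): Steel arm across the lane's mouth, 62 mm long, 11 wide, swings level at z = 11.5 to 17.5 mm. Rad: 0 = shut (arm along the track's -y), grows as it opens clockwise seen from above; pi/2 = arm along -x; stop at 2.5. Starts open, no spring, stays where left; 0.6 N at the post moves it. Shut, its inner side is at x = -0.5 mm; it pushes home a core a few mm proud; one farther out blocks it.
- keeper_pivot (a point): Axis of the keeper's pivot, at x = -6, y = 30 mm of the track, at the height of the rails' top.
- keeper_post (a point): Middle of the red upright push post on the keeper's arm, 44 mm from the pivot along the arm; the post is 10 to 12 mm thick and reaches from z = 20 to 46 mm over the bench. This point is at z = 31.5 mm.
- green_1: Loose green ferrite ring core in the tray, 36 mm outside diameter, 15 mm tall, lying flat (axis upright, hole about 16 mm), about 50 g; origin = centre of its underside
- green_2: The other loose green ferrite ring core in the tray, same as green_1 (either may go in first)
- grey_core: Grey ferrite ring core in the tray, wrong grade, same size; stays where it lies
- loaded_1: Green core already in the lane, the one nearer the end stop, same size as green_1; may stand a few mm short of home
- loaded_2: Green core already in the lane behind loaded_1, with gaps before and behind it; same size
- bobbin: Bobbin of copper wire, 65 mm diameter, 63 mm tall, standing beside the lane on its far side; origin = centre of its underside; to be left alone
- coil: Finished small dark-red coil, 58x90x22 mm, lying beside the lane on the robot's side; origin = centre of its underside; to be left alone
- bottle: White glue bottle with a red spout, 38 mm diameter, 109 mm tall, standing beyond the bobbin; origin = centre of its underside; to be left alone
Mind the look-alikes: they are no part of the job. Leave any blue look-alike of the green_1 alone.

How it is judged:
On the way, in this order (a step that is already met when the one before it is completed fails the run):
1. both loose green cores have been pushed into the lane (x of each of green_1, green_2 in the frame of feed_track above 0.005 m and y of green_1 in the frame of feed_track between -0.008 and 0.008 m and y of green_2 in the frame of feed_track between -0.008 and 0.008 m).
2. the keeper has been pushed shut behind them (value of joint keeper below 0.06 rad), for 0.1 s.
At the end, for the whole second after the job is handed in: All four green cores lie flat and at rest in the lane (centre within 6 mm of its middle line and at least 14 mm inside the mouth), the keeper is shut to within 0.06 rad, and the grey core, the bobbin, the coil and the glue bottle are within 20 mm of where they were (x of green_1 in the frame of feed_track between 0.014 and 0.136 m and y of green_1 in the frame of feed_track between -0.006 and 0.006 m and z of each of green_1, green_2, loaded_1, loaded_2 in the frame of feed_track below 0.008 m and angle between each of green_1, green_2, loaded_1, loaded_2's own z axis and vertical below 0.1 rad and linear speed of each of green_1, green_2, loaded_1, loaded_2 below 0.02 m/s and x of green_2 in the frame of feed_track between 0.014 and 0.136 m and y of green_2 in the frame of feed_track between -0.006 and 0.006 m and x of loaded_1 in the frame of feed_track between 0.014 and 0.136 m and y of loaded_1 in the frame of feed_track between -0.006 and 0.006 m and x of loaded_2 in the frame of feed_track between 0.014 and 0.136 m and y of loaded_2 in the frame of feed_track between -0.006 and 0.006 m and value of joint keeper below 0.06 rad and distance of each of grey_core, bobbin, coil, bottle from where it was at the start of the episode below 0.02 m); the robot touches nothing.
It fails at once if a core is lifted (12 mm or more off the sheet) (height (world z) of any of green_1, green_2, loaded_1, loaded_2, grey_core above 0.015 m).
It fails at once if the grey core is pushed away (20 mm) (distance of grey_core from where it was at the start of the episode above 0.02 m).
It fails at once if a bystander is pushed away (20 mm) or knocked over (distance of any of bobbin, coil, bottle from where it was at the start of the episode above 0.02 m or angle between any of bobbin, coil, bottle's own z axis and vertical above 0.5 rad).
It also fails if it takes over 72 s, if anything falls off the work surface, if the arm or the gripper's body presses on something with over 40 N, if the wrist force passes 120 N, or if a joint passes its speed limit or range.

### The arm

A 6-joint arm with a two-finger parallel gripper is mounted at the origin on a cart in front of the work surface, level with it; the furniture and walls round the work are solid. World frame = base frame: x ahead of the robot, y to its left, z up, the work surface at z = 0. Lengths are in m, angles in rad, forces in N, time in s.
With the tool pointing down it reaches from about 0.3 to 0.875 m from the base axis. Payload 6.4 kg.
Tool frame: the origin (TCP) lies midway between the tips of the shut fingers; the grasp point (between the pads) lies 19 mm behind it (ctrl.pinch_z is the distance from the TCP to the grasp point, in m); z points along the fingers, y is the line along which they close (so a half turn about z gives the same grasp; the last joint's range is limited). The gripper opens to 85 mm and grips with 20 to 120 N. Pads are 22 mm wide; open, the fingers measure 114 mm over their backs; the gripper's body (76 mm by 85 mm) begins 54 mm behind the grasp point. The pads swing forward as they close: fully open they stand 13 mm farther back than shut.
Start: joints at [1.096, 0.181, 1.607, -0, 1.354, -0.206], TCP at [0.153, 0.554, 0.231] pointing down, gripper open.
Joint ranges: [-2.99, 2.99], [-0.89, 2.07], [0.3, 2.58], [-1.14, 4.28], [0, 2.63], [-3.12, 3.12]. Speed limits (rad/s): [2.57, 2.57, 3.01, 3.14, 3.14, 3.14].

### API

Orientations are given as a unit quaternion [w, x, y, z].
In Python, from bench import ctrl gives the robot as it stands.
- The arm moves only by the tool apply_moves, never from a script. Its argument "moves" is a list of rows, each an object with "jaw": the opening, from 0 (shut) to 1 (fully open); "offset": the shift along the tool's x, y, z in mm, a list of three; "rot": the turn, a rotation vector about the tool's x, y, z in degrees, a list of three. In form: [{"jaw": jaw, "offset": [dx, dy, dz], "rot": [ax, ay, az]}, ...]. A call has exactly 5 rows; each row shifts and turns the commanded pose from where the row before left it, along the tool's axes as they then stand; what a row does not reach is not made up. A row lasts 1/8 s, in which the tool goes at most 62.5 mm and 10.7 degrees, less where a joint would pass 70% of its speed; a pose out of reach is approached as far as the arm can. A call is refused whole if a number of a shift passes 62.5 or a number of a turn 10.7, either way. A call with a gripper value outside its range is refused whole. The fingers move at their own pace and stop on an object; the grip force is fixed at half the most. Time passes only in rows, so rows that do not move let the fingers close, or fill a call up. It gives the time, the measured TCP pose, the force, the opening and the grip force at its end, in the units of the state.
- ctrl.get_obs(): the state, without advancing time (a new reading comes with each control period).
- ctrl.camera(name): name is "scene" or "top" or "wrist"; returns (picture, depth): 480x640x3 uint8, red, green, blue; 480x640 float32, m along the optical axis (not along the pixel's ray), 0 where there is no reading.
- ctrl.camera_params(name): a dict with "K" (3x3 intrinsics, pixels), "cam_to_world" (4x4, takes a point from camera to world coordinates); the wrist camera has in their place "mount" (4x4, takes a point from camera to tool coordinates, whose origin is the TCP and whose axes are the flange's). Camera axes: x right, y down, z forward; pixel columns grow to the right and rows downward; lengths in m; the calibration is good to about 2 mm. The wrist camera is an equidistant fisheye: a pixel r from the principal point sees the ray r / f radians off the axis. A picture is of the moment at which its call begins: read the wrist's pose just before it. camera_params takes no time and is no camera call.
- ctrl.hand_in(): hands the job in; it is judged then, once.
Trained networks look in the newest picture that a camera, given by its name, has taken for a name from the list of things; names that differ only in an ending like _2 or _b are one class to them, and where a whole thing is asked for, a point or a joint stands for the part that bears it (a point fixed in the world has none). Each returns a list of dicts, best first, with "score" (0 to 1); they miss things now and then, are a little off and sometimes report something else, mostly with a low value. They report only what shows in the picture. A call takes as long as a camera call. They do not tell look-alikes from the thing itself.
- ctrl.outline_of(camera, target): "region" (480x640 bool, what is visible of it) and "position" ([column, row] in pixels, amid what is visible of it).
The state is a dict: "time_s": time; "q": joint angles; "dq": joint speeds; "joint_efforts": joint torques, N m; "eef_pos": TCP position; "eef_rot": TCP orientation; "wrist_force": force on the tool from outside, world axes, zero at the start; "torque": the same for the moment, N m; "opening": opening from 0.0 (shut) to 1.0 (fully open); "grasp_force": force on a finger pad.
Only numpy, scipy, OpenCV 4.12 (cv2) and the standard library are available. Lean on these libraries where they do the work, as an engineer would, in place of code of your own. Each camera call takes 0.05 s, during which the arm holds its last target. There are 200 camera calls.

## Working session

There is one attempt and no reset: what is moved stays moved. The work goes in short steps, Python scripts to look and compute and a tool call to move; the robot and the scene stay as the last step left them, time stands still between calls to the robot, and variables do not carry over. Pictures are saved under pics/ and viewed, at most 10 in all, crops included, and the job is handed in when it is done.

Besides the shell and the picture viewer there is one more tool, called after "Call:" by a JSON object that holds its "api" and its "payload". apply_moves: Moves the arm, as the interface text tells. Its arguments: {"type":"object","properties":{"moves":{"type":"array"}},"required":["moves"]}

```bash
mkdir -p pics
cat > h.py <<'E'
import numpy as np,cv2
from bench import ctrl
def snap(n,f):
    p,d=ctrl.camera(n); cv2.imwrite('pics/'+f,p[:,:,::-1]); return p,d
def w(n,u,v,z):
    P=ctrl.camera_params(n);K=np.array(P['K']);T=np.array(P['cam_to_world'])
    r=T[:3,:3]@np.array([(u-K[0,2])/K[0,0],(v-K[1,2])/K[1,1],1]);o=T[:3,3]
    return o+r*(z-o[2])/r[2]
E
python3 - <<'E'
from h import *
snap('top','t1.png')
print(ctrl.get_obs())
for t in ['green_1','grey_core','loaded_1','keeper_post','keeper_pivot','feed_track','lane_end','bobbin','coil','bottle']:
    for r in ctrl.outline_of('top',t):
        u,v=r['position'];print(t,round(r['score'],2),[u,v],r['region'].sum(),w('top',u,v,.018).round(4))
E
```

```text
{'time_s': 0.05, 'q': array([ 1.09570441e+00,  1.81549702e-01,  1.60799015e+00,  2.76089386e-05,
        1.35381068e+00, -2.06300938e-01]), 'dq': array([ 0.0003727 ,  0.00132769, -0.00132529,  0.00111935, -0.00127725,
       -0.00072388]), 'joint_efforts': array([ 5.17232947e-04, -4.46255887e+01, -3.52582490e+01, -3.89272036e-04,
        4.14229158e-03,  1.47912078e-05]), 'eef_pos': array([0.15242053, 0.55386418, 0.23038792]), 'eef_rot': array([-3.06395575e-04,  1.33994183e-01,  9.90981729e-01, -8.23916726e-04]), 'wrist_force': array([-0.37943557,  0.4229024 ,  0.04202251]), 'torque': array([0.01869294, 0.04987069, 0.03433088]), 'grasp_force': 0.0, 'opening': 0.9985554644640318}
green_1 0.72 [324.9, 209.8] 139 [ 0.6295 -0.0596  0.018 ]
green_1 0.66 [346.9, 239.5] 180 [ 0.5597 -0.1117  0.018 ]
green_1 0.51 [426.8, 249.3] 117 [ 0.5397 -0.2984  0.018 ]
grey_core 0.51 [298.6, 256.6] 150 [5.178e-01 2.000e-04 1.800e-02]
grey_core 0.48 [337.1, 259.0] 122 [ 0.5136 -0.0891  0.018 ]
loaded_1 0.48 [228.1, 245.0] 186 [0.5423 0.1643 0.018 ]
keeper_post 0.44 [302.1, 258.2] 93 [ 0.5142 -0.0079  0.018 ]
keeper_pivot 0.96 [317.9, 244.2] 13576 [ 0.5475 -0.0441  0.018 ]
feed_track 0.78 [320.1, 240.4] 13619 [ 0.5566 -0.0492  0.018 ]
lane_end 0.94 [320.3, 241.2] 13741 [ 0.5547 -0.0497  0.018 ]
bobbin 0.77 [236.3, 199.9] 750 [0.6496 0.1491 0.018 ]
coil 0.59 [245.4, 280.4] 304 [0.4607 0.1215 0.018 ]
bottle 0.83 [211.7, 176.4] 305 [0.7054 0.2091 0.018 ]
```

View pics/t1.png

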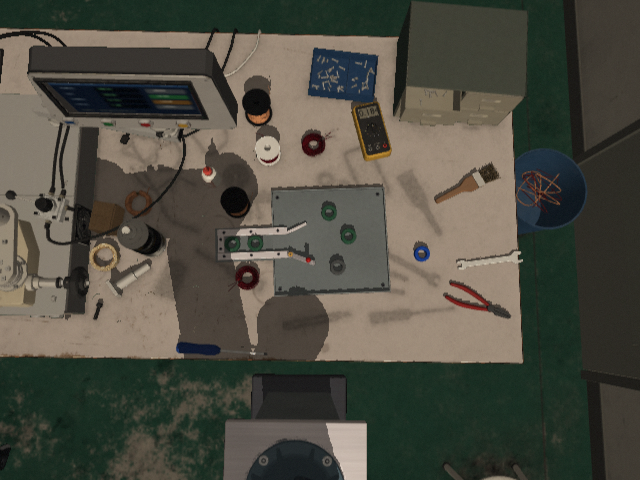

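The top view shows the tray at (272-388, 187-292). The lane runs left to its end near (218, 244), with two loaded cores at (233, 243) and (255, 242). The loose greens are at (328, 210) and (347, 234) and the grey core is at (337, 264). The keeper post is near (311, 261), and the blue look-alike at (421, 252) is off the tray.

Run:
```python
from h import *
p,d=snap('top','t2.png')
cv2.imwrite('pics/t2c.png',cv2.resize(p[175:305,205:400,::-1],None,fx=4,fy=4,interpolation=cv2.INTER_CUBIC))
snap('scene','s1.png')
P=ctrl.camera_params('scene');print(P['K'],np.round(P['cam_to_world'],3))
P=ctrl.camera_params('top');print(P['K'],np.round(P['cam_to_world'],3))
P=ctrl.camera_params('wrist');print(P)
```

```text
[[537.10041511   0.         324.43675016]
 [  0.         537.10041511 237.792723  ]
 [  0.           0.           1.        ]] [[ 0.797 -0.359  0.486  0.084]
 [-0.604 -0.456  0.653 -0.666]
 [-0.013 -0.814 -0.58   0.639]
 [ 0.     0.     0.     1.   ]]
[[529.42693451   0.         312.45326863]
 [  0.         529.42693451 240.9762979 ]
 [  0.           0.           1.        ]] [[ 0.014 -0.989  0.148  0.372]
 [-1.    -0.016 -0.014 -0.014]
 [ 0.017 -0.148 -0.989  1.238]
 [ 0.     0.     0.     1.   ]]
{'K': array([[371.64829954,   0.        , 319.17165842],
       [  0.        , 371.64829954, 236.66973184],
       [  0.        ,   0.        ,   1.        ]]), 'mount': array([[ 3.59617476e-04, -9.49938269e-01, -3.12437444e-01,
         7.87116887e-02],
       [ 9.99999935e-01,  3.32632740e-04,  1.39665985e-04,
         1.51081759e-04],
       [-2.87471404e-05, -3.12437474e-01,  9.49938326e-01,
        -1.43092337e-01],
       [ 0.00000000e+00,  0.00000000e+00,  0.00000000e+00,
         1.00000000e+00]])}
```

View pics/t2c.png

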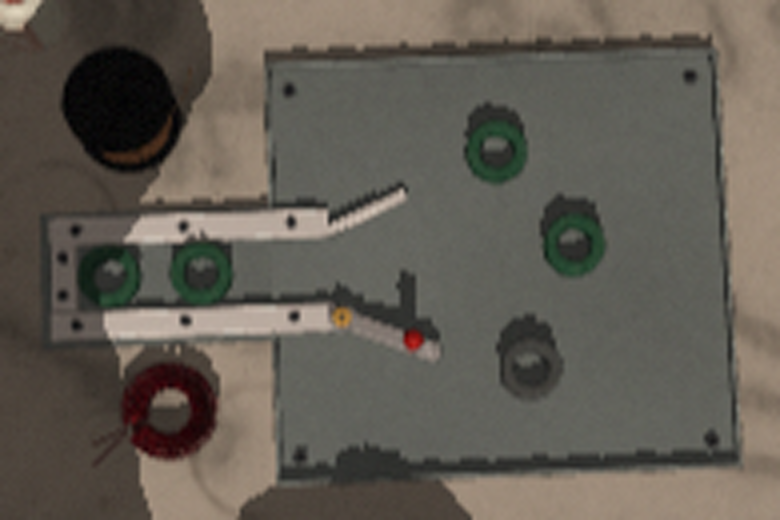

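View pics/s1.png

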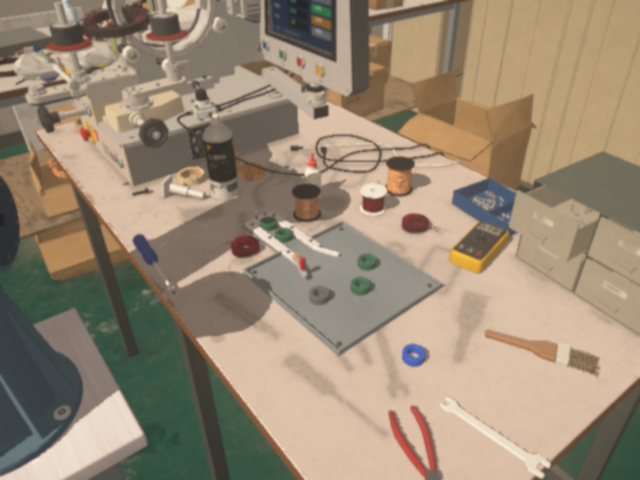

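The crop confirms the layout: the keeper is open past pi/2, with its pivot at crop (341, 317) and post at (413, 340). The far flare guide runs from (328, 232) to (405, 190). The scene view agrees.

```bash
cat >> h.py <<'E'
def fit(A,B): # track->world 2D rigid
    a=A.mean(0);b=B.mean(0);H=(A-a).T@(B-b);th=np.arctan2(H[0,1]-H[1,0],H[0,0]+H[1,1])
    R=np.array([[np.cos(th),-np.sin(th)],[np.sin(th),np.cos(th)]]);return th,R,b-R@a
E
python3 - <<'E'
from h import *
p=cv2.imread('pics/t2.png')
c=lambda x,y,z:w('top',205+(x+.5)/4-.5,175+(y+.5)/4-.5,z)[:2]
A=np.array([[35,-125],[-235,-125],[-235,125],[35,125],[-6,30],[0,-20]])/1e3
B=np.array([c(267,52,.012),c(712,40,.012),c(740,462,.012),c(280,478,.008),c(341,317,.019),c(328,240,.011)])
th,R,t=fit(A,B);print('th',np.degrees(th),t);print('res mm',((A@R.T+t-B)*1e3).round(1).tolist())
np.savez('tr.npz',R=R,t=t,th=th)
tk=lambda P:((P-t)@R*1e3).round(1)
hsv=cv2.cvtColor(p,cv2.COLOR_BGR2HSV)
def ell(nm,cx,cy,lo,hi,r=12):
    u,v=205+cx/4,175+cy/4
    m=cv2.inRange(hsv,lo,hi);k=np.zeros_like(m);cv2.circle(k,(int(u),int(v)),r,255,-1);m&=k
    cs,_=cv2.findContours(m,cv2.RETR_EXTERNAL,cv2.CHAIN_APPROX_NONE);q=max(cs,key=cv2.contourArea)
    (x,y),rr=cv2.minEnclosingCircle(q); P=w('top',x,y,.018)[:2]
    print(nm,x,y,rr,P.round(4),tk(P))
for nm,x,y in [('gA',496,150),('gB',574,244),('l1',110,275),('l2',202,272)]: ell(nm,x,y,(60,90,30),(95,255,200))
for nm,x,y,z in [('grey',531,367,.018),('gA',496,150,.018),('gB',574,244,.018),('post',413,340,.046),('tip',437,352,.0175),('l1',110,275,.018),('l2',202,272,.018),('flareF',405,190,.011)]: P=c(x,y,z);print(nm,P.round(4),tk(P))
E
```

```text
th 93.26469568493583 [0.55530492 0.02821385]
res mm [[-4.2, 2.4], [-1.0, -2.4], [0.1, -1.8], [-2.3, 1.8], [2.0, -0.0], [5.2, 0.0]]
gA 328.6481628417969 212.3148193359375 7.343559265136719 [ 0.6237 -0.0685] [-100.4  -62.7]
gB 347.9521789550781 235.7434844970703 7.400356292724609 [ 0.5687 -0.1141] [-142.9   -5.2]
l1 232.0 243.5 7.500100135803223 [0.5459 0.1554] [127.5   2.1]
l2 255.0 243.0 7.615873336791992 [0.548  0.1021] [74.2  3.1]
grey [ 0.4964 -0.0899] [-114.6   65.5]
gA [ 0.6241 -0.0684] [-100.4  -63.2]
gB [ 0.5689 -0.1145] [-143.3   -5.5]
post [ 0.5079 -0.0212] [-46.6  50.2]
tip [ 0.5043 -0.0354] [-60.6  54.5]
l1 [0.5462 0.1551] [127.2   1.8]
l2 [0.5489 0.1018] [73.9  2.2]
flareF [ 0.6006 -0.0153] [-46.1 -42.8]
```

```bash
cat >> h.py <<'E'
from scipy.spatial.transform import Rotation as Rn
def tr():
    d=np.load('tr.npz');return d['R'],d['t'],float(d['th'])
def pose():
    o=ctrl.get_obs();q=o['eef_rot'];M=Rn.from_quat([q[1],q[2],q[3],q[0]]).as_matrix();return np.array(o['eef_pos']),M,o
def where():
    R,t,th=tr();p,M,o=pose()
    print('track mm',((p[:2]-t)@R*1e3).round(1),'z',round(p[2]*1e3,1),'yaw',round(np.degrees(np.arctan2(M[1,0],M[0,0])-th),1),'tilt',M[:,2].round(4),'F',o['wrist_force'].round(1),'op',round(o['opening'],3),'t',o['time_s'])
def plan(tgt):
    """tgt: list of (x,y,z mm track, yaw deg rel track x, nrows)"""
    R,t,th=tr();p,M,o=pose();where()
    yaw=np.degrees(np.arctan2(M[1,0],M[0,0])-th);x=np.r_[(p[:2]-t)@R*1e3,p[2]*1e3];i=0
    for X,Y,Z,W,n in tgt:
        dx=(np.array([X,Y,Z])-x)/n;dw=((W-yaw+180)%360-180)/n
        for k in range(n):
            c,s=np.cos(np.radians(yaw)),np.sin(np.radians(yaw))
            print(i//5,[round(v,1) for v in (dx[0]*c+dx[1]*s,dx[0]*s-dx[1]*c,-dx[2])],'rz',round(-dw,2));yaw+=dw;x=x+dx;i+=1
E
python3 -c "
from h import *
plan([(-80,0,200,0,15)])"
```

```text
track mm [548.2 372. ] z 231.3 yaw 71.3 tilt [ 0. -0. -1.] F [-0.3  0.2  0.3] op 0.998 t 0.65
0 [np.float64(-36.9), np.float64(-31.7), np.float64(2.1)] rz 4.76
0 [np.float64(-39.4), np.float64(-28.6), np.float64(2.1)] rz 4.76
0 [np.float64(-41.6), np.float64(-25.2), np.float64(2.1)] rz 4.76
0 [np.float64(-43.6), np.float64(-21.7), np.float64(2.1)] rz 4.76
0 [np.float64(-45.2), np.float64(-18.0), np.float64(2.1)] rz 4.76
1 [np.float64(-46.6), np.float64(-14.2), np.float64(2.1)] rz 4.76
1 [np.float64(-47.6), np.float64(-10.3), np.float64(2.1)] rz 4.76
1 [np.float64(-48.3), np.float64(-6.3), np.float64(2.1)] rz 4.76
1 [np.float64(-48.6), np.float64(-2.3), np.float64(2.1)] rz 4.76
1 [np.float64(-48.6), np.float64(1.8), np.float64(2.1)] rz 4.76
2 [np.float64(-48.3), np.float64(5.8), np.float64(2.1)] rz 4.76
2 [np.float64(-47.7), np.float64(9.8), np.float64(2.1)] rz 4.76
2 [np.float64(-46.7), np.float64(13.7), np.float64(2.1)] rz 4.76
2 [np.float64(-45.4), np.float64(17.5), np.float64(2.1)] rz 4.76
2 [np.float64(-43.8), np.float64(21.2), np.float64(2.1)] rz 4.76
```

Call:
{"api": "apply_moves", "payload": {"moves": [{"jaw": 0.15,"offset": [-37,-32,2],"rot": [0,0,4.8]},{"jaw": 0.15,"offset": [-39,-29,2],"rot": [0,0,4.8]},{"jaw": 0.15,"offset": [-42,-25,2],"rot": [0,0,4.8]},{"jaw": 0.15,"offset": [-44,-22,2],"rot": [0,0,4.8]},{"jaw": 0.15,"offset": [-45,-18,2],"rot": [0,0,4.8]}]}}

```text
time_s: 1.27
eef_pos: [0.2888, 0.35, 0.2215]
eef_rot: [0.0, 0.338, 0.941, 0.0]
wrist_force: [0.7, -0.8, -0.2]
opening: 0.148
grasp_force: 0.0
```

Call:
{"api": "apply_moves", "payload": {"moves": [{"jaw": 0.15,"offset": [-47,-14,2],"rot": [0,0,4.8]},{"jaw": 0.15,"offset": [-48,-10,2],"rot": [0,0,4.8]},{"jaw": 0.15,"offset": [-48,-6,2],"rot": [0,0,4.8]},{"jaw": 0.15,"offset": [-49,-2,2],"rot": [0,0,4.8]},{"jaw": 0.15,"offset": [-49,2,2],"rot": [0,0,4.8]}]}}

```text
time_s: 1.9
eef_pos: [0.4253, 0.1469, 0.2116]
eef_rot: [0.0, 0.527, 0.85, 0.0]
wrist_force: [-0.4, -0.0, -0.4]
opening: 0.151
grasp_force: 0.0
```

Call:
{"api": "apply_moves", "payload": {"moves": [{"jaw": 0.15,"offset": [-48,6,2],"rot": [0,0,4.8]},{"jaw": 0.15,"offset": [-48,10,2],"rot": [0,0,4.8]},{"jaw": 0.15,"offset": [-47,14,2],"rot": [0,0,4.8]},{"jaw": 0.15,"offset": [-45,17,2],"rot": [0,0,4.8]},{"jaw": 0.15,"offset": [-44,21,2],"rot": [0,0,4.8]}]}}

```text
time_s: 2.52
eef_pos: [0.5589, -0.0564, 0.2013]
eef_rot: [0.0, 0.692, 0.722, 0.0]
wrist_force: [0.5, 0.2, -0.1]
opening: 0.152
grasp_force: 0.0
```

Run:
```python
from h import *
where()
p,M,o=pose();np.savez('wp.npz',p=p,M=M)
snap('wrist','w1.png')
```

```text
track mm [-84.7   1.2] z 201.3 yaw -0.8 tilt [ 4.e-04  0.e+00 -1.e+00] F [ 0.5  0.2 -0.1] op 0.152 t 2.525
```

View pics/w1.png

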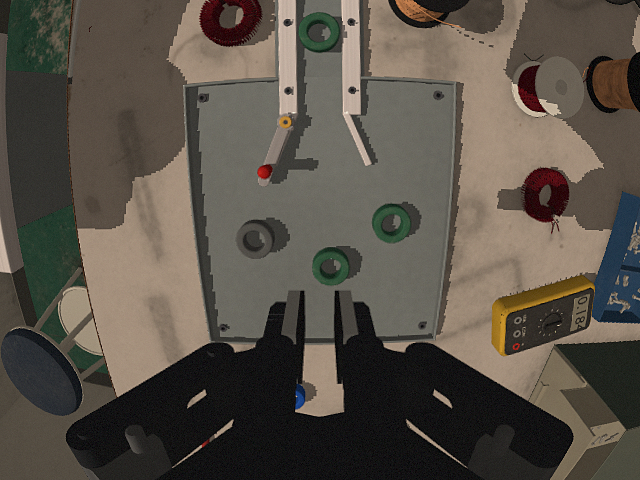

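The wrist view shows the mouth between (297, 114) and (343, 114), the pivot at (285, 122) and the post at (264, 172). The loose greens are at (331, 266) and (391, 223), and the grey core is at (255, 239). Nothing has moved.

```bash
cat >> h.py <<'E'
def ww(p,M,u,v,z):
    P=ctrl.camera_params('wrist');K=P['K'];T=P['mount']
    a=np.array([u-K[0,2],v-K[1,2]]);r=np.hypot(*a);th=r/K[0,0]
    d=np.r_[a/r*np.sin(th),np.cos(th)];o=p+M@T[:3,3];d=M@T[:3,:3]@d
    return (o+d*(z-o[2])/d[2])[:2]
def rings(img,p,M,lo=(60,90,30),hi=(95,255,220)):
    R,t,_=tr();m=cv2.inRange(cv2.cvtColor(img,cv2.COLOR_RGB2HSV),lo,hi)
    m=cv2.morphologyEx(m,cv2.MORPH_OPEN,np.ones((3,3)))
    for q in cv2.findContours(m,cv2.RETR_EXTERNAL,cv2.CHAIN_APPROX_NONE)[0]:
        if cv2.contourArea(q)<200: continue
        X=np.array([ww(p,M,u,v,.018) for u,v in q[:,0]]).astype(np.float32)
        c,r=cv2.minEnclosingCircle(X*1000);x=(np.array(c)/1e3-t)@R*1e3
        if abs(x[0])<260 and abs(x[1])<130:print('ring',x.round(1),'r',round(r,1))
E
python3 - <<'E'
from h import *
d=np.load('wp.npz');p,M=d['p'],d['M'];g=lambda u,v,z:ww(p,M,u,v,z)
R,t,th=tr()
A=np.array([[-6,30],[0,20],[0,-20],[35,125],[35,-125]])/1e3
B=np.array([g(285,122,.019),g(297,114,.011),g(343,114,.011),g(186,87,.012),g(456,81,.012)])
th,R,t=fit(A,B);print(np.degrees(th),t,'res',((A@R.T+t-B)*1e3).round(1).tolist())
for s,a,b,z in [('rail lo',(288,90),(351,91),.011),('rail hi',(288,22),(348,20),.011),('tray lo',(224,326),(422,325),.003),('tray hi',(203,98),(438,96),.003)]:
    print(s,[(((g(*q,z)-t)@R)*1e3).round(1) for q in (a,b)])
np.savez('tr.npz',R=R,t=t,th=th)
tk=lambda P:((P-t)@R*1e3).round(1)
print('post',tk(g(264,171,.046)),'grey',tk(g(255,239,.018)))
img=cv2.imread('pics/w1.png')[:,:,::-1].copy();rings(img,p,M);where()
E
```

```text
93.6334439097494 [0.55841895 0.02694671] res [[1.1, -0.5], [1.0, -1.2], [0.4, -0.5], [-3.1, 1.5], [0.7, 0.7]]
rail lo [array([23.2, 28.3]), array([ 21.2, -27. ])]
rail hi [array([86.3, 27. ]), array([ 87.1, -25.8])]
tray lo [array([-216.6,  110.4]), array([-220.4, -107.5])]
tray hi [array([ 22. , 108.7]), array([  19.6, -109.5])]
post [-44.4  47.2] grey [-111.7   63.7]
ring [-135.6   -5.5] r 16.6
ring [-99.1 -62.4] r 18.7
ring [74.9  0.4] r 17.7
track mm [-88.6   2.5] z 201.3 yaw -1.6 tilt [ 0.0028 -0.0034 -1.    ] F [ 0.1 -5.1  0.6] op 0.149 t 2.575
```

Run:
```python
from h import *
d=np.load('tr.npz');th=np.radians(93.3);R=np.array([[np.cos(th),-np.sin(th)],[np.sin(th),np.cos(th)]])
np.savez('tr.npz',R=R,t=d['t']+R@[0,.0004],th=th)
p=np.load('wp.npz');rings(cv2.imread('pics/w1.png')[:,:,::-1].copy(),p['p'],p['M'])
plan([(-187,-4.5,60,0,5),(-187,-4.5,12.5,0,2),(-80,0,12.5,0,8),(-10,0,12.5,0,5)])
```

```text
ring [-135.6   -6.7] r 16.6
ring [-98.7 -63.4] r 18.7
ring [74.9  0.4] r 17.7
track mm [-88.6   1.6] z 201.3 yaw -1.2 tilt [ 0.0028 -0.0034 -1.    ] F [ 0.1 -5.1  0.6] op 0.149 t 2.575
0 [np.float64(-19.7), np.float64(1.6), np.float64(28.3)] rz -0.25
0 [np.float64(-19.7), np.float64(1.6), np.float64(28.3)] rz -0.25
0 [np.float64(-19.7), np.float64(1.5), np.float64(28.3)] rz -0.25
0 [np.float64(-19.7), np.float64(1.4), np.float64(28.3)] rz -0.25
0 [np.float64(-19.7), np.float64(1.3), np.float64(28.3)] rz -0.25
1 [np.float64(0.0), np.float64(0.0), np.float64(23.8)] rz -0.0
1 [np.float64(0.0), np.float64(0.0), np.float64(23.8)] rz -0.0
1 [np.float64(13.4), np.float64(-0.6), np.float64(-0.0)] rz -0.0
1 [np.float64(13.4), np.float64(-0.6), np.float64(-0.0)] rz -0.0
1 [np.float64(13.4), np.float64(-0.6), np.float64(-0.0)] rz -0.0
2 [np.float64(13.4), np.float64(-0.6), np.float64(-0.0)] rz -0.0
2 [np.float64(13.4), np.float64(-0.6), np.float64(-0.0)] rz -0.0
2 [np.float64(13.4), np.float64(-0.6), np.float64(-0.0)] rz -0.0
2 [np.float64(13.4), np.float64(-0.6), np.float64(-0.0)] rz -0.0
2 [np.float64(13.4), np.float64(-0.6), np.float64(-0.0)] rz -0.0
3 [np.float64(14.0), np.float64(0.0), np.float64(-0.0)] rz -0.0
3 [np.float64(14.0), np.float64(0.0), np.float64(-0.0)] rz -0.0
3 [np.float64(14.0), np.float64(0.0), np.float64(-0.0)] rz -0.0
3 [np.float64(14.0), np.float64(0.0), np.float64(-0.0)] rz -0.0
3 [np.float64(14.0), np.float64(0.0), np.float64(-0.0)] rz -0.0
```

Call:
{"api": "apply_moves", "payload": {"moves": [{"jaw": 0.15,"offset": [-20,1.6,28],"rot": [0,0,-0.3]},{"jaw": 0.15,"offset": [-20,1.6,28],"rot": [0,0,-0.3]},{"jaw": 0.15,"offset": [-20,1.5,28],"rot": [0,0,-0.3]},{"jaw": 0.15,"offset": [-20,1.4,28],"rot": [0,0,-0.3]},{"jaw": 0.15,"offset": [-20,1.3,28],"rot": [0,0,0]}]}}

```text
time_s: 3.2
eef_pos: [0.5712, -0.1549, 0.0605]
eef_rot: [0.0, 0.683, 0.73, 0.0]
wrist_force: [-0.3, -0.1, -0.0]
opening: 0.151
grasp_force: 0.0
```

Call:
{"api": "apply_moves", "payload": {"moves": [{"jaw": 0.15,"offset": [0,0,18],"rot": [0,0,0]},{"jaw": 0.15,"offset": [0,0,18],"rot": [0,0,0]},{"jaw": 0.15,"offset": [0,0,9],"rot": [0,0,0]},{"jaw": 0.15,"offset": [0,0,0],"rot": [0,0,0]},{"jaw": 0.15,"offset": [0,0,0],"rot": [0,0,0]}]}}

```text
time_s: 3.82
eef_pos: [0.5718, -0.1543, 0.0171]
eef_rot: [0.001, 0.683, 0.73, 0.0]
wrist_force: [0.6, 0.6, 0.2]
opening: 0.149
grasp_force: 0.0
```

Run:
```python
from h import *
p,M,o=pose();im,_=snap('wrist','w2.png');rings(im,p,M)
plan([(-80,0,12.5,0,8)])
```

```text
ring [-143.9   -7.8] r 17.4
ring [-134.2   -4.4] r 15.5
ring [-100.5  -63. ] r 19.2
track mm [-181.8   -3.4] z 17.3 yaw 0.5 tilt [ 1.5e-03 -8.0e-04 -1.0e+00] F [-0.2  0.1  0.6] op 0.149 t 3.875
0 [np.float64(12.7), np.float64(-0.3), np.float64(0.6)] rz 0.07
0 [np.float64(12.7), np.float64(-0.3), np.float64(0.6)] rz 0.07
0 [np.float64(12.7), np.float64(-0.3), np.float64(0.6)] rz 0.07
0 [np.float64(12.7), np.float64(-0.3), np.float64(0.6)] rz 0.07
0 [np.float64(12.7), np.float64(-0.4), np.float64(0.6)] rz 0.07
1 [np.float64(12.7), np.float64(-0.4), np.float64(0.6)] rz 0.07
1 [np.float64(12.7), np.float64(-0.4), np.float64(0.6)] rz 0.07
1 [np.float64(12.7), np.float64(-0.4), np.float64(0.6)] rz 0.07
```

View pics/w2.png

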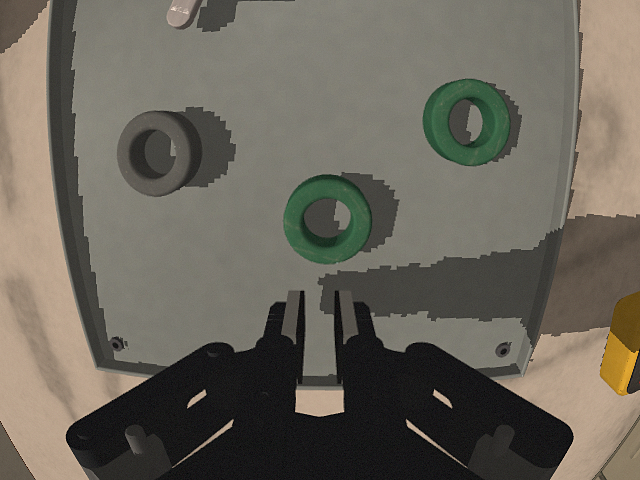

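The near core is at (328, 219), slightly right of the finger gap's middle at (319, 300), with clear space in front of the fingers. I'll shift 2.5 mm right, lower and push.

Call:
{"api": "apply_moves", "payload": {"moves": [{"jaw": 0.15,"offset": [0,2.5,4.5],"rot": [0,0,0.5]},{"jaw": 0.15,"offset": [8,0,0],"rot": [0,0,0]},{"jaw": 0.15,"offset": [8,0,0],"rot": [0,0,0]},{"jaw": 0.15,"offset": [8,0,0],"rot": [0,0,0]},{"jaw": 0.15,"offset": [8,-0.3,0],"rot": [0,0,0]}]}}

```text
time_s: 4.5
eef_pos: [0.5714, -0.1215, 0.0118]
eef_rot: [-0.0, 0.686, 0.727, -0.0]
wrist_force: [0.9, 0.1, -1.3]
opening: 0.151
grasp_force: 0.1
```

Call:
{"api": "apply_moves", "payload": {"moves": [{"jaw": 0.15,"offset": [10,-0.6,0],"rot": [0,0,0]},{"jaw": 0.15,"offset": [10,-0.6,0],"rot": [0,0,0]},{"jaw": 0.15,"offset": [10,-0.6,0],"rot": [0,0,0]},{"jaw": 0.15,"offset": [10,-0.6,0],"rot": [0,0,0]},{"jaw": 0.15,"offset": [8,-0.6,0],"rot": [0,0,0]}]}}

```text
time_s: 5.12
eef_pos: [0.5656, -0.0738, 0.0118]
eef_rot: [-0.0, 0.686, 0.727, -0.0]
wrist_force: [-0.3, 0.1, 0.4]
opening: 0.151
grasp_force: 0.1
```

Run:
```python
from h import *
p,M,o=pose();im,_=snap('wrist','w3.png');rings(im,p,M)
plan([(-10,0,12.5,0,10)])
```

```text
ring [-95.7 -63.1] r 20.1
ring [-76.   -3.1] r 17.4
ring [-64.1   2.5] r 15.2
track mm [-100.1   -1.5] z 11.7 yaw 0.0 tilt [-5.e-04  6.e-04 -1.e+00] F [-1.3 -0.2  0. ] op 0.146 t 5.175
0 [np.float64(9.0), np.float64(-0.1), np.float64(-0.1)] rz 0.0
0 [np.float64(9.0), np.float64(-0.1), np.float64(-0.1)] rz 0.0
0 [np.float64(9.0), np.float64(-0.1), np.float64(-0.1)] rz 0.0
0 [np.float64(9.0), np.float64(-0.1), np.float64(-0.1)] rz 0.0
0 [np.float64(9.0), np.float64(-0.1), np.float64(-0.1)] rz 0.0
1 [np.float64(9.0), np.float64(-0.1), np.float64(-0.1)] rz 0.0
1 [np.float64(9.0), np.float64(-0.1), np.float64(-0.1)] rz 0.0
1 [np.float64(9.0), np.float64(-0.1), np.float64(-0.1)] rz 0.0
1 [np.float64(9.0), np.float64(-0.2), np.float64(-0.1)] rz 0.0
1 [np.float64(9.0), np.float64(-0.2), np.float64(-0.1)] rz 0.0
```

View pics/w3.png

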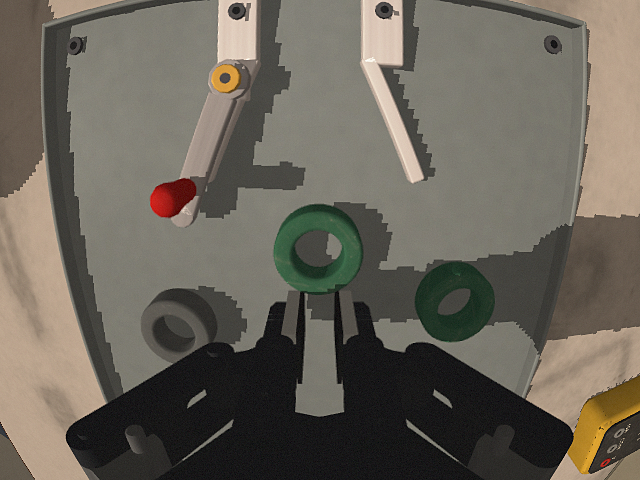

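The core at (318, 249) sits centred in the finger cradle. The mouth ahead lies between (258, 65) and (362, 65), and the grey core at (178, 325) is clear of the fingers.

Run:
```python
from h import *
p,M,o=pose();R,t,_=tr()
for u,v,z in [(258,65,.011),(362,65,.011),(237,11,.011),(385,10,.011),(76,46,.003),(553,44,.003),(226,78,.019),(318,249,.018)]: print(((ww(p,M,u,v,z)-t)@R*1e3).round(1))
```

```text
[ 1.1 20.5]
[  0.8 -19. ]
[23.9 28.9]
[ 23.9 -28. ]
[ 22.7 110. ]
[  22.8 -110. ]
[-4.3 31.1]
[-70.4  -2.4]
```

Call:
{"api": "apply_moves", "payload": {"moves": [{"jaw": 0.15,"offset": [8,-0.4,-0.8],"rot": [0,0,0]},{"jaw": 0.15,"offset": [10,-0.4,-0.5],"rot": [0,0,0]},{"jaw": 0.15,"offset": [10,-0.4,0],"rot": [0,0,0]},{"jaw": 0.15,"offset": [10,-0.4,0],"rot": [0,0,0]},{"jaw": 0.15,"offset": [10,-0.4,0],"rot": [0,0,0]}]}}

```text
time_s: 5.8
eef_pos: [0.5608, -0.026, 0.0131]
eef_rot: [-0.0, 0.686, 0.727, -0.0]
wrist_force: [-0.1, -0.8, 0.3]
opening: 0.149
grasp_force: 0.1
```

Call:
{"api": "apply_moves", "payload": {"moves": [{"jaw": 0.15,"offset": [9,0,0],"rot": [0,0,0]},{"jaw": 0.15,"offset": [9,0,0],"rot": [0,0,0]},{"jaw": 0.15,"offset": [9,0,0],"rot": [0,0,0]},{"jaw": 0.15,"offset": [7,0,0],"rot": [0,0,0]},{"jaw": 0.15,"offset": [5,0,0],"rot": [0,0,0]}]}}

```text
time_s: 6.42
eef_pos: [0.5587, 0.0127, 0.0131]
eef_rot: [0.0, 0.686, 0.727, -0.0]
wrist_force: [0.4, -1.3, 0.6]
opening: 0.15
grasp_force: 0.1
```

Run:
```python
from h import *
p,M,o=pose();im,_=snap('wrist','w4.png');rings(im,p,M)
plan([(-40,0,60,0,3),(-126,-100,60,55,7),(-126,-100,13,55,3)])
```

```text
ring [11.  -0.9] r 17.4
ring [23.   6.7] r 14.1
ring [63.7 -1.3] r 7.4
ring [64.3  9.6] r 4.5
ring [75.7  0.4] r 17.6
ring [110.9  -0.7] r 8.1
track mm [-13.8   0.3] z 13.1 yaw 0.0 tilt [-2.e-04  2.e-04 -1.e+00] F [0.2 0.5 0.1] op 0.151 t 6.475
0 [np.float64(-8.7), np.float64(0.1), np.float64(-15.6)] rz 0.01
0 [np.float64(-8.7), np.float64(0.1), np.float64(-15.6)] rz 0.01
0 [np.float64(-8.7), np.float64(0.1), np.float64(-15.6)] rz 0.01
0 [np.float64(-12.3), np.float64(14.3), np.float64(-0.0)] rz -7.86
0 [np.float64(-14.1), np.float64(12.5), np.float64(-0.0)] rz -7.86
1 [np.float64(-15.7), np.float64(10.4), np.float64(-0.0)] rz -7.86
1 [np.float64(-17.0), np.float64(8.2), np.float64(-0.0)] rz -7.86
1 [np.float64(-17.9), np.float64(5.8), np.float64(-0.0)] rz -7.86
1 [np.float64(-18.6), np.float64(3.3), np.float64(-0.0)] rz -7.86
1 [np.float64(-18.8), np.float64(0.7), np.float64(-0.0)] rz -7.86
2 [np.float64(0.0), np.float64(0.0), np.float64(15.7)] rz -0.0
2 [np.float64(0.0), np.float64(0.0), np.float64(15.7)] rz -0.0
2 [np.float64(0.0), np.float64(0.0), np.float64(15.7)] rz -0.0
```

View pics/w4.png

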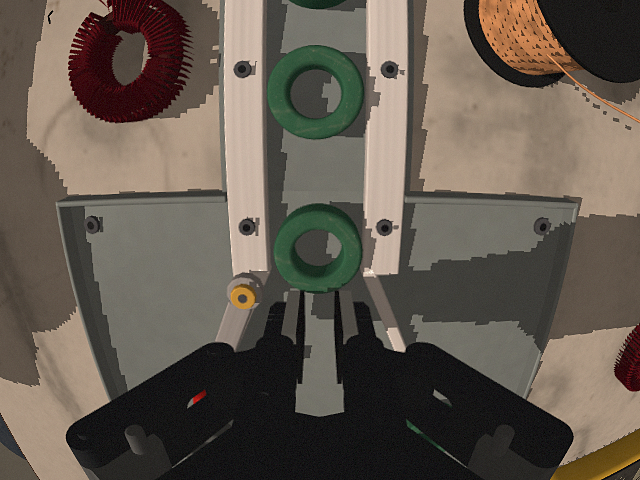

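The core is in the mouth, with its ring at (318, 248), and the next loaded core is ahead at (315, 92). Next I retreat and go behind the other green core.

Run:
```python
from h import *
plan([(-34,0.3,60,0,3),(-122,-102,60,60,7),(-122,-102,25,60,2),(-122,-102,13,60,1)])
```

```text
track mm [-13.8   0.3] z 13.1 yaw 0.0 tilt [-2.e-04  2.e-04 -1.e+00] F [0.2 0.5 0.1] op 0.151 t 6.475
0 [np.float64(-6.7), np.float64(-0.0), np.float64(-15.6)] rz 0.01
0 [np.float64(-6.7), np.float64(-0.0), np.float64(-15.6)] rz 0.01
0 [np.float64(-6.7), np.float64(-0.0), np.float64(-15.6)] rz 0.01
0 [np.float64(-12.6), np.float64(14.6), np.float64(-0.0)] rz -8.57
0 [np.float64(-14.6), np.float64(12.6), np.float64(-0.0)] rz -8.57
1 [np.float64(-16.3), np.float64(10.3), np.float64(-0.0)] rz -8.57
1 [np.float64(-17.7), np.float64(7.7), np.float64(-0.0)] rz -8.57
1 [np.float64(-18.6), np.float64(5.0), np.float64(-0.0)] rz -8.57
1 [np.float64(-19.2), np.float64(2.2), np.float64(-0.0)] rz -8.57
1 [np.float64(-19.3), np.float64(-0.7), np.float64(-0.0)] rz -8.57
2 [np.float64(-0.0), np.float64(-0.0), np.float64(17.5)] rz -0.0
2 [np.float64(-0.0), np.float64(-0.0), np.float64(17.5)] rz -0.0
2 [np.float64(0.0), np.float64(0.0), np.float64(12.0)] rz -0.0
```

Call:
{"api": "apply_moves", "payload": {"moves": [{"jaw": 0.15,"offset": [-10,0,-8],"rot": [0,0,0]},{"jaw": 0.15,"offset": [-5,0,-20],"rot": [0,0,0]},{"jaw": 0.15,"offset": [-5,0,-19],"rot": [0,0,0]},{"jaw": 0.15,"offset": [-12.6,14.6,0],"rot": [0,0,-8.6]},{"jaw": 0.15,"offset": [-14.6,12.6,0],"rot": [0,0,-8.6]}]}}

```text
time_s: 7.1
eef_pos: [0.5915, -0.0323, 0.0616]
eef_rot: [0.001, 0.568, 0.823, 0.0]
wrist_force: [-0.1, -0.7, -0.0]
opening: 0.15
grasp_force: 0.0
```

Call:
{"api": "apply_moves", "payload": {"moves": [{"jaw": 0.15,"offset": [-16.3,10.3,0],"rot": [0,0,-8.6]},{"jaw": 0.15,"offset": [-17.7,7.7,0],"rot": [0,0,-8.6]},{"jaw": 0.15,"offset": [-18.6,5,0],"rot": [0,0,-8.6]},{"jaw": 0.15,"offset": [-19.2,2.2,0],"rot": [0,0,-8.6]},{"jaw": 0.15,"offset": [-19.3,-0.7,0],"rot": [0,0,-8.4]}]}}

```text
time_s: 7.72
eef_pos: [0.668, -0.0908, 0.0611]
eef_rot: [0.0, 0.229, 0.973, -0.0]
wrist_force: [-0.6, -0.1, 1.2]
opening: 0.15
grasp_force: 0.0
```

Call:
{"api": "apply_moves", "payload": {"moves": [{"jaw": 0.15,"offset": [0,0,17],"rot": [0,0,0]},{"jaw": 0.15,"offset": [0,0,17],"rot": [0,0,0]},{"jaw": 0.15,"offset": [0,0,8],"rot": [0,0,0]},{"jaw": 0.15,"offset": [0,0,0],"rot": [0,0,0]},{"jaw": 0.15,"offset": [0,0,0],"rot": [0,0,0]}]}}

```text
time_s: 8.35
eef_pos: [0.6675, -0.0894, 0.0185]
eef_rot: [0.0, 0.231, 0.973, -0.0]
wrist_force: [0.2, -0.3, 0.2]
opening: 0.15
grasp_force: 0.0
```

Run:
```python
from h import *
p,M,o=pose();im,_=snap('wrist','w5.png');rings(im,p,M);where()
```

```text
ring [-99.4 -64.4] r 18.2
track mm [-122.6 -102.9] z 18.8 yaw 60.0 tilt [ 1.1e-03 -3.0e-04 -1.0e+00] F [-0.7  0.5  0.4] op 0.149 t 8.4
```

View pics/w5.png

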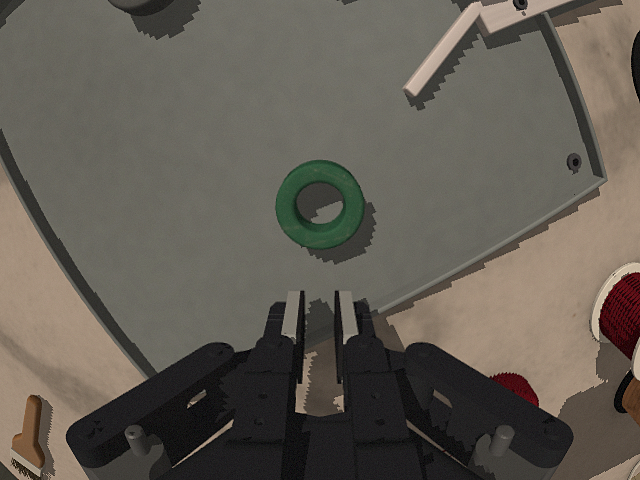

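The core at (320, 204) is centred ahead of the fingers, so I push along tool x.

Call:
{"api": "apply_moves", "payload": {"moves": [{"jaw": 0.15,"offset": [0,0,5.5],"rot": [0,0,0]},{"jaw": 0.15,"offset": [8,0,0],"rot": [0,0,0]},{"jaw": 0.15,"offset": [8,0,0],"rot": [0,0,0]},{"jaw": 0.15,"offset": [8,0,0],"rot": [0,0,0]},{"jaw": 0.15,"offset": [9,0,0],"rot": [0,0,0]}]}}

```text
time_s: 9.02
eef_pos: [0.6373, -0.0744, 0.0127]
eef_rot: [0.0, 0.231, 0.973, -0.0]
wrist_force: [0.3, -1.0, 0.1]
opening: 0.15
grasp_force: 0.1
```

Call:
{"api": "apply_moves", "payload": {"moves": [{"jaw": 0.15,"offset": [9,0,0],"rot": [0,0,0]},{"jaw": 0.15,"offset": [9,0,0],"rot": [0,0,0]},{"jaw": 0.15,"offset": [9,0,0],"rot": [0,0,0]},{"jaw": 0.15,"offset": [9,0,0],"rot": [0,0,0]},{"jaw": 0.15,"offset": [9,0,0],"rot": [0,0,0]}]}}

```text
time_s: 9.65
eef_pos: [0.5971, -0.0543, 0.0127]
eef_rot: [0.0, 0.231, 0.973, -0.0]
wrist_force: [0.1, 0.5, -0.5]
opening: 0.149
grasp_force: 0.1
```

Call:
{"api": "apply_moves", "payload": {"moves": [{"jaw": 0.15,"offset": [5,0,0],"rot": [0,0,0]},{"jaw": 0.15,"offset": [3,0,0],"rot": [0,0,0]},{"jaw": 0.15,"offset": [1,0,0],"rot": [0,0,0]},{"jaw": 0.15,"offset": [0,0,0],"rot": [0,0,0]},{"jaw": 0.15,"offset": [0,0,0],"rot": [0,0,0]}]}}

```text
time_s: 10.28
eef_pos: [0.5897, -0.0506, 0.0126]
eef_rot: [0.0, 0.231, 0.973, 0.0]
wrist_force: [-0.1, 0.1, -0.6]
opening: 0.153
grasp_force: 0.0
```

Run:
```python
from h import *
p,M,o=pose();im,_=snap('wrist','w6.png');rings(im,p,M);where()
c=ctrl.outline_of('wrist','green_1');R,t,_=tr()
for r in c: print(r['score'],r['position'],((ww(p,M,*r['position'],.015)-t)@R*1e3).round(1))
plan([(-95,-60,14,50,2),(-115,-50,60,40,3),(-115,0,60,0,5),(-115,0,18,0,3)])
```

```text
ring [-65.   -3.3] r 18.9
ring [11.5  1.2] r 19.2
ring [70.3 -2.8] r 18.9
ring [71.   4.5] r 21.5
ring [115.1   5. ] r 17.5
track mm [-79.2 -27.1] z 12.6 yaw 60.0 tilt [ 0.  0. -1.] F [-0.1 -1.1 -0.7] op 0.149 t 10.325
0.8 [494.9, 146.6] [18.3 -1.5]
0.71 [2.1, 356.4] [-286.6   33.5]
track mm [-79.2 -27.1] z 12.6 yaw 60.0 tilt [ 1.e-04 -0.e+00 -1.e+00] F [-0.3  0.2  0.6] op 0.155 t 10.375
0 [np.float64(-18.2), np.float64(1.4), np.float64(-0.7)] rz 5.0
0 [np.float64(-18.0), np.float64(2.9), np.float64(-0.7)] rz 5.0
0 [np.float64(-1.7), np.float64(-7.2), np.float64(-15.3)] rz 3.33
0 [np.float64(-2.2), np.float64(-7.1), np.float64(-15.3)] rz 3.33
0 [np.float64(-2.6), np.float64(-7.0), np.float64(-15.3)] rz 3.33
1 [np.float64(6.4), np.float64(-7.7), np.float64(0.0)] rz 8.0
1 [np.float64(5.3), np.float64(-8.5), np.float64(0.0)] rz 8.0
1 [np.float64(4.1), np.float64(-9.1), np.float64(0.0)] rz 8.0
1 [np.float64(2.8), np.float64(-9.6), np.float64(0.0)] rz 8.0
1 [np.float64(1.4), np.float64(-9.9), np.float64(0.0)] rz 8.0
2 [np.float64(0.0), np.float64(0.0), np.float64(14.0)] rz -0.0
2 [np.float64(0.0), np.float64(0.0), np.float64(14.0)] rz -0.0
2 [np.float64(0.0), np.float64(0.0), np.float64(14.0)] rz -0.0
```

Call:
{"api": "apply_moves", "payload": {"moves": [{"jaw": 0.15,"offset": [-18,1.5,-1],"rot": [0,0,5]},{"jaw": 0.15,"offset": [-18,3,-1],"rot": [0,0,5]},{"jaw": 0.15,"offset": [-1.7,-7.2,-15],"rot": [0,0,3.3]},{"jaw": 0.15,"offset": [-2.2,-7.1,-15],"rot": [0,0,3.3]},{"jaw": 0.15,"offset": [-2.6,-7,-15],"rot": [0,0,3.4]}]}}

```text
time_s: 11.0
eef_pos: [0.6144, -0.0849, 0.0599]
eef_rot: [-0.0, 0.397, 0.918, -0.0]
wrist_force: [-0.1, -0.5, -0.3]
opening: 0.154
grasp_force: 0.0
```

Call:
{"api": "apply_moves", "payload": {"moves": [{"jaw": 0.15,"offset": [6.4,-7.7,0],"rot": [0,0,8]},{"jaw": 0.15,"offset": [5.3,-8.5,0],"rot": [0,0,8]},{"jaw": 0.15,"offset": [4.1,-9,0],"rot": [0,0,8]},{"jaw": 0.15,"offset": [2.8,-9.3,0],"rot": [0,0,8]},{"jaw": 0.15,"offset": [1.4,-9.4,0],"rot": [0,0,8]}]}}

```text
time_s: 11.62
eef_pos: [0.5651, -0.0873, 0.0596]
eef_rot: [-0.0, 0.688, 0.726, -0.0]
wrist_force: [0.3, -0.1, -0.0]
opening: 0.15
grasp_force: 0.0
```

Call:
{"api": "apply_moves", "payload": {"moves": [{"jaw": 0.15,"offset": [0,0,14],"rot": [0,0,0]},{"jaw": 0.15,"offset": [0,0,14],"rot": [0,0,0]},{"jaw": 0.15,"offset": [0,0,13],"rot": [0,0,0]},{"jaw": 0.15,"offset": [0,0,0],"rot": [0,0,0]},{"jaw": 0.15,"offset": [0,0,0],"rot": [0,0,0]}]}}

```text
time_s: 12.25
eef_pos: [0.5656, -0.0873, 0.0184]
eef_rot: [-0.0, 0.686, 0.727, -0.0]
wrist_force: [1.2, 0.8, 0.4]
opening: 0.151
grasp_force: 0.0
```

Run:
```python
from h import *
p,M,o=pose();im,_=snap('wrist','w7.png');rings(im,p,M);where()
```

```text
ring [-65.1  -4.7] r 18.0
ring [ 9.8 -0.9] r 17.2
track mm [-114.5   -1.2] z 18.9 yaw 0.0 tilt [ 6.e-04 -2.e-04 -1.e+00] F [-0.7  0.4  0. ] op 0.152 t 12.3
```

View pics/w7.png

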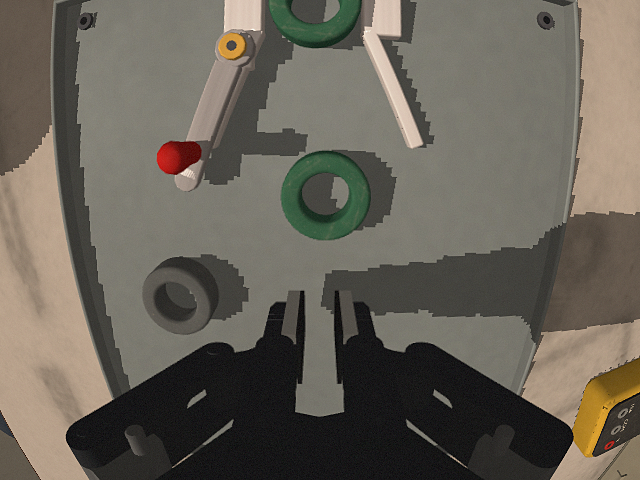

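The core is at (325, 195), about 3 mm right of the finger axis. The grey core and keeper haven't moved. I'll shift and push straight in.

Call:
{"api": "apply_moves", "payload": {"moves": [{"jaw": 0.15,"offset": [0,2.5,5.3],"rot": [0,0,0]},{"jaw": 0.15,"offset": [8,0,0],"rot": [0,0,0]},{"jaw": 0.15,"offset": [8,0,0],"rot": [0,0,0]},{"jaw": 0.15,"offset": [8,-0.7,0],"rot": [0,0,0]},{"jaw": 0.15,"offset": [8,-0.7,0],"rot": [0,0,0]}]}}

```text
time_s: 12.92
eef_pos: [0.5646, -0.0545, 0.0134]
eef_rot: [0.0, 0.686, 0.727, 0.0]
wrist_force: [-0.3, -0.4, 0.0]
opening: 0.149
grasp_force: 0.1
```

Call:
{"api": "apply_moves", "payload": {"moves": [{"jaw": 0.15,"offset": [8,-0.7,0],"rot": [0,0,0]},{"jaw": 0.15,"offset": [8,-0.7,0],"rot": [0,0,0]},{"jaw": 0.15,"offset": [8,-0.7,0],"rot": [0,0,0]},{"jaw": 0.15,"offset": [8,-0.7,0],"rot": [0,0,0]},{"jaw": 0.15,"offset": [8,0,0],"rot": [0,0,0]}]}}

```text
time_s: 13.55
eef_pos: [0.5595, -0.015, 0.0133]
eef_rot: [0.0, 0.686, 0.727, -0.0]
wrist_force: [0.4, -0.5, -0.0]
opening: 0.147
grasp_force: 0.2
```

Call:
{"api": "apply_moves", "payload": {"moves": [{"jaw": 0.15,"offset": [6,0,0],"rot": [0,0,0]},{"jaw": 0.15,"offset": [5,0,0],"rot": [0,0,0]},{"jaw": 0.15,"offset": [5,0,0],"rot": [0,0,0]},{"jaw": 0.15,"offset": [4,0,0],"rot": [0,0,0]},{"jaw": 0.15,"offset": [3,0,0],"rot": [0,0,0]}]}}

```text
time_s: 14.18
eef_pos: [0.5582, 0.0077, 0.0133]
eef_rot: [0.0, 0.686, 0.727, -0.0]
wrist_force: [0.3, -0.7, 0.4]
opening: 0.151
grasp_force: 0.3
```

Run:
```python
from h import *
p,M,o=pose();im,_=snap('wrist','w8.png');rings(im,p,M);where()
```

```text
ring [67.1  9.7] r 4.7
ring [41.9  0.1] r 51.1
ring [84.4 10.4] r 12.9
track mm [-18.9   0.9] z 13.3 yaw 0.0 tilt [-0.e+00  1.e-04 -1.e+00] F [-0.7  0.1 -0.4] op 0.148 t 14.225
```

Call:
{"api": "apply_moves", "payload": {"moves": [{"jaw": 0.15,"offset": [3,0,0],"rot": [0,0,0]},{"jaw": 0.15,"offset": [2,0,0],"rot": [0,0,0]},{"jaw": 0.15,"offset": [2,0,0],"rot": [0,0,0]},{"jaw": 0.15,"offset": [1,0,0],"rot": [0,0,0]},{"jaw": 0.15,"offset": [1,0,0],"rot": [0,0,0]}]}}

```text
time_s: 14.85
eef_pos: [0.5578, 0.0165, 0.0133]
eef_rot: [0.0, 0.686, 0.727, -0.0]
wrist_force: [-0.9, -0.4, 0.7]
opening: 0.148
grasp_force: 0.3
```

Run:
```python
from h import *
p,M,o=pose();im,_=snap('wrist','w9.png');where()
R,t,_=tr()
c=ctrl.outline_of('wrist','green_1')
for r in c: print(r['score'],r['position'],((ww(p,M,*r['position'],.015)-t)@R*1e3).round(1))
```

```text
track mm [-10.2   0.9] z 13.3 yaw 0.0 tilt [-1.e-04  1.e-04 -1.e+00] F [ 0.1 -0.8 -0.5] op 0.146 t 14.9
0.91 [302.8, 182.5] [44.9  5.8]
0.87 [321.2, 265.8] [10.3 -1.3]
0.15 [147.3, 72.4] [91.8 68. ]
```

View pics/w9.png

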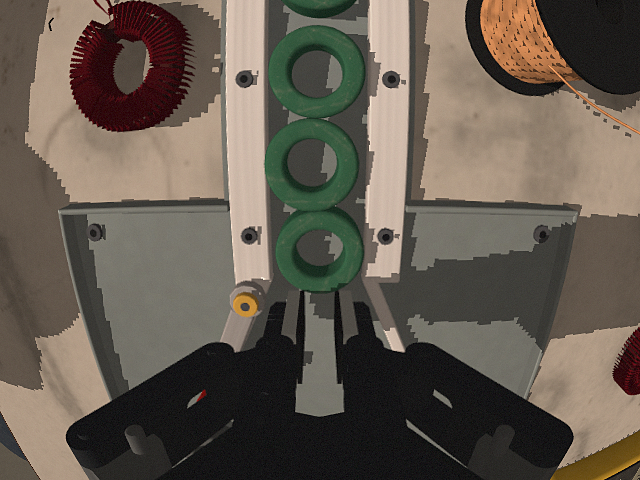

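Three cores touch in a row at (319, 250), (312, 163) and (316, 70), with the fourth ahead of them. There is no end-stop force yet, so I keep pushing gently.

Call:
{"api": "apply_moves", "payload": {"moves": [{"jaw": 0.15,"offset": [1,0,0],"rot": [0,0,0]},{"jaw": 0.15,"offset": [0.7,0,0],"rot": [0,0,0]},{"jaw": 0.15,"offset": [0.7,0,0],"rot": [0,0,0]},{"jaw": 0.15,"offset": [0,0,0],"rot": [0,0,0]},{"jaw": 0.15,"offset": [0,0,0],"rot": [0,0,0]}]}}

```text
time_s: 15.58
eef_pos: [0.5576, 0.0189, 0.0133]
eef_rot: [-0.0, 0.686, 0.727, 0.0]
wrist_force: [0.1, -1.0, -0.6]
opening: 0.151
grasp_force: 0.2
```

Call:
{"api": "apply_moves", "payload": {"moves": [{"jaw": 0.15,"offset": [0.7,0,0],"rot": [0,0,0]},{"jaw": 0.15,"offset": [0.7,0,0],"rot": [0,0,0]},{"jaw": 0.15,"offset": [0.6,0,0],"rot": [0,0,0]},{"jaw": 0.15,"offset": [0,0,0],"rot": [0,0,0]},{"jaw": 0.15,"offset": [0,0,0],"rot": [0,0,0]}]}}

```text
time_s: 16.2
eef_pos: [0.5575, 0.0209, 0.0133]
eef_rot: [-0.0, 0.686, 0.727, -0.0]
wrist_force: [-0.3, -0.6, 0.2]
opening: 0.153
grasp_force: 0.2
```

Call:
{"api": "apply_moves", "payload": {"moves": [{"jaw": 0.15,"offset": [0.7,0,0],"rot": [0,0,0]},{"jaw": 0.15,"offset": [0.7,0,0],"rot": [0,0,0]},{"jaw": 0.15,"offset": [0.6,0,0],"rot": [0,0,0]},{"jaw": 0.15,"offset": [0,0,0],"rot": [0,0,0]},{"jaw": 0.15,"offset": [0,0,0],"rot": [0,0,0]}]}}

```text
time_s: 16.82
eef_pos: [0.5574, 0.0229, 0.0133]
eef_rot: [-0.0, 0.686, 0.727, 0.0]
wrist_force: [0.3, -1.0, 0.2]
opening: 0.153
grasp_force: 0.2
```

Run:
```python
from h import *
p,M,o=pose();im,_=snap('wrist','w10.png');where()
R,t,_=tr()
m=cv2.inRange(cv2.cvtColor(im,cv2.COLOR_RGB2HSV),(60,90,30),(95,255,220))
# hole centres / ring extents along lane middle
for y in (-2,0,2):
    print(y)
col=m[:, 316:322].mean(1)>128
e=np.flatnonzero(np.diff(col.astype(int)));print([(int(v),((ww(p,M,319,v,.018)-t)@R*1e3).round(1).tolist()) for v in e])
cv2.imwrite('pics/w10c.png',cv2.resize(im[0:310,180:460,::-1],None,fx=1.9,fy=1.9))
```

```text
track mm [-4.   0.9] z 13.3 yaw -0.0 tilt [-0.e+00  1.e-04 -1.e+00] F [ 0.5 -0.1  0.1] op 0.154 t 16.875
-2
0
2
[(5, [119.5, -0.4]), (10, [117.4, -0.4]), (11, [117.0, -0.4]), (14, [115.8, -0.4]), (23, [112.2, -0.4]), (27, [110.6, -0.4]), (32, [108.6, -0.4]), (46, [103.2, -0.4]), (47, [102.8, -0.4]), (49, [102.0, -0.4]), (97, [83.8, -0.4]), (105, [80.8, -0.4]), (108, [79.7, -0.4]), (113, [77.9, -0.4]), (114, [77.5, -0.4]), (117, [76.4, -0.4]), (118, [76.0, -0.4]), (123, [74.1, -0.4]), (126, [73.0, -0.4]), (138, [68.5, -0.4]), (185, [50.8, -0.4]), (200, [45.0, -0.4]), (202, [44.2, -0.4]), (218, [37.9, -0.4]), (220, [37.1, -0.4]), (222, [36.3, -0.4]), (224, [35.4, -0.4]), (228, [33.8, -0.4]), (265, [18.3, -0.4]), (289, [7.5, -0.4])]
```

View pics/w10c.png

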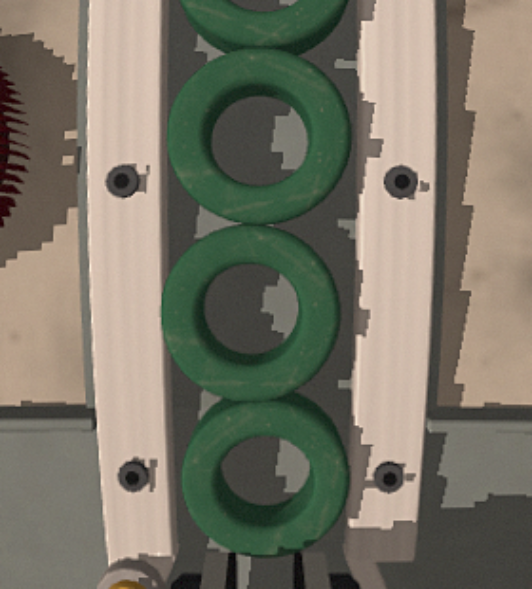

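The four cores are nose to tail, with contacts at x of about 41, 76 and 111 mm against 40, 76 and 112 when home. One more gentle push should show contact with the end stop.

Call:
{"api": "apply_moves", "payload": {"moves": [{"jaw": 0.15,"offset": [0.5,0,0],"rot": [0,0,0]},{"jaw": 0.15,"offset": [0.5,0,0],"rot": [0,0,0]},{"jaw": 0.15,"offset": [0.5,0,0],"rot": [0,0,0]},{"jaw": 0.15,"offset": [0,0,0],"rot": [0,0,0]},{"jaw": 0.15,"offset": [0,0,0],"rot": [0,0,0]}]}}

```text
time_s: 17.5
eef_pos: [0.5573, 0.0243, 0.0133]
eef_rot: [0.0, 0.686, 0.727, 0.0]
wrist_force: [-0.9, -1.0, 0.4]
opening: 0.153
grasp_force: 0.5
```

Call:
{"api": "apply_moves", "payload": {"moves": [{"jaw": 0.15,"offset": [0.5,0,0],"rot": [0,0,0]},{"jaw": 0.15,"offset": [0.5,0,0],"rot": [0,0,0]},{"jaw": 0.15,"offset": [0.5,0,0],"rot": [0,0,0]},{"jaw": 0.15,"offset": [0,0,0],"rot": [0,0,0]},{"jaw": 0.15,"offset": [0,0,0],"rot": [0,0,0]}]}}

```text
time_s: 18.12
eef_pos: [0.5575, 0.0254, 0.0135]
eef_rot: [0.0, 0.686, 0.727, -0.0]
wrist_force: [0.6, -5.4, 0.7]
opening: 0.148
grasp_force: 2.1
```

Run:
```python
from h import *
p,M,o=pose();im,_=snap('wrist','w11.png');where()
R,t,_=tr();K=ctrl.camera_params('wrist')
# rectify plane z=18mm in track frame by inverse map: 4 px/mm, x -20..150, y -40..40
T=K['mount'];Kk=K['K']
xs=np.arange(150,-25,-.3);ys=np.arange(45,-45,-.3)
def rect(z):
    X,Y=np.meshgrid(xs,ys,indexing='ij');W=np.stack([X,Y],-1)/1e3@R.T+t
    W=np.concatenate([W,np.full(X.shape+(1,),z)],-1)
    C=((W-p)@M-T[:3,3])@T[:3,:3]
    r=np.hypot(C[...,0],C[...,1]);a=np.arctan2(r,C[...,2])*Kk[0,0]/r
    return cv2.remap(im,(C[...,0]*a+Kk[0,2]).astype(np.float32),(C[...,1]*a+Kk[1,2]).astype(np.float32),cv2.INTER_LINEAR)
g=rect(.018);m=cv2.inRange(cv2.cvtColor(g,cv2.COLOR_RGB2HSV),(60,90,30),(95,255,220))
# template: annulus r 8.5..17.5
k=np.zeros((121,121),np.float32);cv2.circle(k,(60,60),59,1,-1);cv2.circle(k,(60,60),27,-1,-1)
s=cv2.filter2D((m>0).astype(np.float32),-1,k)
for _ in range(4):
    i=np.unravel_index(s.argmax(),s.shape);print(xs[i[0]].round(1),ys[i[1]].round(1),s.max());cv2.circle(s,(i[1],i[0]),60,-1e4,-1)
cv2.imwrite('pics/w11c.png',g[:,:,::-1])
```

```text
track mm [-1.5  0.6] z 13.5 yaw -0.0 tilt [ 6.e-04 -7.e-04 -1.e+00] F [ 2.  -5.3  0.5] op 0.151 t 18.175
27.6 -0.6 6800.0
95.1 0.9 6425.0
60.0 2.7 6387.0
45.9 -17.1 2925.0
```

View pics/w11c.png

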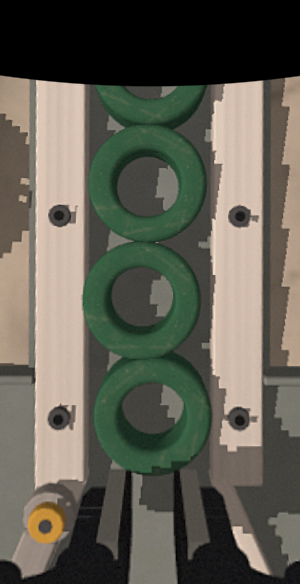

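The wrist force rose to 5 N against the end stop, so the row is home. In the picture the last core is at (152, 415) with the fingers behind it. Next comes the keeper.

```bash
cat >> h.py <<'E'
def kp(th,D=18):
    s,c=np.sin(th),np.cos(th);tx,ty=c,-s
    return (-6-44*s-D*tx,30-44*c-D*ty)
def yw(th): return -np.degrees(th)
E
python3 - <<'E'
from h import *
x,y=kp(1.99,27);print(x,y)
plan([(-22,.6,16,0,2),(-22,.6,70,0,3),(x,y,70,-114,12),(x,y,27,-114,3)])
E
```

```text
-35.20029131921374 72.57162184922076
track mm [-1.5  0.6] z 13.5 yaw -0.0 tilt [ 6.e-04 -7.e-04 -1.e+00] F [ 2.  -5.3  0.5] op 0.151 t 18.175
0 [np.float64(-10.3), np.float64(-0.0), np.float64(-1.3)] rz -0.0
0 [np.float64(-10.3), np.float64(-0.0), np.float64(-1.3)] rz -0.0
0 [np.float64(0.0), np.float64(-0.0), np.float64(-18.0)] rz -0.0
0 [np.float64(0.0), np.float64(-0.0), np.float64(-18.0)] rz -0.0
0 [np.float64(0.0), np.float64(-0.0), np.float64(-18.0)] rz -0.0
1 [np.float64(-1.1), np.float64(-6.0), np.float64(-0.0)] rz 9.5
1 [np.float64(-2.1), np.float64(-5.7), np.float64(-0.0)] rz 9.5
1 [np.float64(-3.0), np.float64(-5.3), np.float64(-0.0)] rz 9.5
1 [np.float64(-3.8), np.float64(-4.7), np.float64(-0.0)] rz 9.5
1 [np.float64(-4.6), np.float64(-4.0), np.float64(-0.0)] rz 9.5
2 [np.float64(-5.2), np.float64(-3.2), np.float64(-0.0)] rz 9.5
2 [np.float64(-5.6), np.float64(-2.3), np.float64(-0.0)] rz 9.5
2 [np.float64(-5.9), np.float64(-1.4), np.float64(-0.0)] rz 9.5
2 [np.float64(-6.1), np.float64(-0.4), np.float64(-0.0)] rz 9.5
2 [np.float64(-6.1), np.float64(0.6), np.float64(-0.0)] rz 9.5
3 [np.float64(-5.9), np.float64(1.6), np.float64(-0.0)] rz 9.5
3 [np.float64(-5.5), np.float64(2.6), np.float64(-0.0)] rz 9.5
3 [np.float64(-0.0), np.float64(-0.0), np.float64(14.3)] rz -0.0
3 [np.float64(-0.0), np.float64(-0.0), np.float64(14.3)] rz -0.0
3 [np.float64(-0.0), np.float64(-0.0), np.float64(14.3)] rz -0.0
```

Call:
{"api": "apply_moves", "payload": {"moves": [{"jaw": 0.15,"offset": [-10,0,-1],"rot": [0,0,0]},{"jaw": 0.15,"offset": [-10,0,-2],"rot": [0,0,0]},{"jaw": 0.15,"offset": [0,0,-18],"rot": [0,0,0]},{"jaw": 0.1,"offset": [0,0,-18],"rot": [0,0,0]},{"jaw": 0,"offset": [0,0,-18],"rot": [0,0,0]}]}}

```text
time_s: 18.8
eef_pos: [0.5588, 0.006, 0.0723]
eef_rot: [0.001, 0.686, 0.727, 0.0]
wrist_force: [-0.3, 0.4, -0.4]
opening: -0.0
grasp_force: 0.0
```

Call:
{"api": "apply_moves", "payload": {"moves": [{"jaw": 0,"offset": [-1,-6,0],"rot": [0,0,9.5]},{"jaw": 0,"offset": [-2,-5.7,0],"rot": [0,0,9.5]},{"jaw": 0,"offset": [-3,-5.3,0],"rot": [0,0,9.5]},{"jaw": 0,"offset": [-3.8,-4.7,0],"rot": [0,0,9.5]},{"jaw": 0,"offset": [-4.6,-4,0],"rot": [0,0,9.5]}]}}

```text
time_s: 19.42
eef_pos: [0.5291, -0.001, 0.0717]
eef_rot: [0.0, 0.922, 0.387, 0.001]
wrist_force: [-0.1, -0.1, -0.4]
opening: 0.002
grasp_force: 0.0
```

Call:
{"api": "apply_moves", "payload": {"moves": [{"jaw": 0,"offset": [-5.2,-3.2,0],"rot": [0,0,9.5]},{"jaw": 0,"offset": [-5.6,-2.3,0],"rot": [0,0,9.5]},{"jaw": 0,"offset": [-6,-1.4,0],"rot": [0,0,9.5]},{"jaw": 0,"offset": [-6,-0.4,0],"rot": [0,0,9.5]},{"jaw": 0,"offset": [-6,0.6,0],"rot": [0,0,9.5]}]}}

```text
time_s: 20.05
eef_pos: [0.4996, -0.0083, 0.0716]
eef_rot: [0.0, 1.0, -0.017, 0.001]
wrist_force: [0.4, -0.6, 0.2]
opening: -0.001
grasp_force: 0.0
```

Run:
```python
from h import *
p,M,o=pose();im,_=snap('wrist','w12.png');R,t,_=tr()
for n in ('keeper_post','keeper'):
  for r in ctrl.outline_of('wrist',n)[:2]: print(n,r['score'],r['position'],r['region'].sum())
h=cv2.cvtColor(im,cv2.COLOR_RGB2HSV);m=cv2.inRange(h,(0,170,110),(8,255,255))
n,l,s,c=cv2.connectedComponentsWithStats(m)
for i in range(1,n):
    if s[i,4]>80: print('red',c[i],s[i],[((ww(p,M,*c[i],z)-t)@R*1e3).round(1) for z in (.033,.046)])
x,y=kp(1.99,27);plan([(x,y,70,-114,2),(x,y,27,-114,3)])
```

```text
keeper_post 0.56 [320.1, 232.3] 2793
keeper 0.9 [315.9, 230.0] 2820
keeper 0.37 [199.8, 171.8] 2728
red [345.08914729 259.44186047] [335 252  21  16 258] [array([-46.5,  52.4]), array([-45.9,  47.2])]
track mm [-31.8  60.3] z 71.3 yaw -94.8 tilt [ 1.3e-03 -2.0e-04 -1.0e+00] F [ 0.2 -0.1 -0. ] op -0.001 t 20.2
0 [np.float64(-6.0), np.float64(2.2), np.float64(0.7)] rz 9.58
0 [np.float64(-5.5), np.float64(3.2), np.float64(0.7)] rz 9.58
0 [np.float64(-0.0), np.float64(0.0), np.float64(14.3)] rz -0.0
0 [np.float64(-0.0), np.float64(0.0), np.float64(14.3)] rz -0.0
0 [np.float64(-0.0), np.float64(0.0), np.float64(14.3)] rz -0.0
```

Call:
{"api": "apply_moves", "payload": {"moves": [{"jaw": 0,"offset": [-6,2.2,0],"rot": [0,0,9.6]},{"jaw": 0,"offset": [-5.5,3.2,0],"rot": [0,0,9.6]},{"jaw": 0,"offset": [0,0,15],"rot": [0,0,0]},{"jaw": 0,"offset": [0,0,15],"rot": [0,0,0]},{"jaw": 0,"offset": [0,0,13],"rot": [0,0,0]}]}}

```text
time_s: 20.82
eef_pos: [0.4868, -0.0123, 0.0258]
eef_rot: [-0.0, 0.984, -0.18, -0.001]
wrist_force: [0.5, 0.1, -0.2]
opening: -0.002
grasp_force: 0.0
```

Run:
```python
from h import *
ths=np.linspace(1.87,0,17)
plan([(*kp(1.99,18),27,yw(1.99),2)]+[(*kp(a),27,yw(a),1) for a in ths])
```

```text
track mm [-35.   73.3] z 25.8 yaw -114.1 tilt [-1.3e-03  4.0e-04 -1.0e+00] F [ 0.5  0.1 -0.2] op -0.002 t 20.825
0 [np.float64(4.9), np.float64(-0.1), np.float64(-0.6)] rz -0.02
0 [np.float64(4.9), np.float64(-0.1), np.float64(-0.6)] rz -0.02
0 [np.float64(5.4), np.float64(1.8), np.float64(-0.0)] rz -6.88
0 [np.float64(5.3), np.float64(1.8), np.float64(-0.0)] rz -6.7
0 [np.float64(5.3), np.float64(1.8), np.float64(-0.0)] rz -6.7
1 [np.float64(5.3), np.float64(1.8), np.float64(-0.0)] rz -6.7
1 [np.float64(5.3), np.float64(1.8), np.float64(-0.0)] rz -6.7
1 [np.float64(5.3), np.float64(1.8), np.float64(-0.0)] rz -6.7
1 [np.float64(5.3), np.float64(1.8), np.float64(-0.0)] rz -6.7
1 [np.float64(5.3), np.float64(1.8), np.float64(-0.0)] rz -6.7
2 [np.float64(5.3), np.float64(1.8), np.float64(-0.0)] rz -6.7
2 [np.float64(5.3), np.float64(1.8), np.float64(-0.0)] rz -6.7
2 [np.float64(5.3), np.float64(1.8), np.float64(-0.0)] rz -6.7
2 [np.float64(5.3), np.float64(1.8), np.float64(-0.0)] rz -6.7
2 [np.float64(5.3), np.float64(1.8), np.float64(-0.0)] rz -6.7
3 [np.float64(5.3), np.float64(1.8), np.float64(-0.0)] rz -6.7
3 [np.float64(5.3), np.float64(1.8), np.float64(-0.0)] rz -6.7
3 [np.float64(5.3), np.float64(1.8), np.float64(-0.0)] rz -6.7
3 [np.float64(5.3), np.float64(1.8), np.float64(-0.0)] rz -6.7
```

Call:
{"api": "apply_moves", "payload": {"moves": [{"jaw": 0,"offset": [5,0,-0.6],"rot": [0,0,0]},{"jaw": 0,"offset": [5,0,-0.6],"rot": [0,0,0]},{"jaw": 0,"offset": [5.4,1.8,0],"rot": [0,0,-6.8]},{"jaw": 0,"offset": [5.3,1.8,0],"rot": [0,0,-6.7]},{"jaw": 0,"offset": [5.3,1.8,0],"rot": [0,0,-6.7]}]}}

```text
time_s: 21.45
eef_pos: [0.5116, -0.0255, 0.0291]
eef_rot: [0.0, 1.0, -0.004, 0.0]
wrist_force: [0.5, 0.9, -1.0]
opening: -0.001
grasp_force: 0.3
```

Call:
{"api": "apply_moves", "payload": {"moves": [{"jaw": 0,"offset": [5.3,1.8,0],"rot": [0,0,-6.7]},{"jaw": 0,"offset": [5.3,1.8,0],"rot": [0,0,-6.7]},{"jaw": 0,"offset": [5.3,1.8,0],"rot": [0,0,-6.7]},{"jaw": 0,"offset": [5.3,1.8,0],"rot": [0,0,-6.7]},{"jaw": 0,"offset": [5.3,1.8,0],"rot": [0,0,-6.7]}]}}

```text
time_s: 22.08
eef_pos: [0.5391, -0.0284, 0.0291]
eef_rot: [0.0, 0.959, 0.284, 0.0]
wrist_force: [-0.4, -0.9, -0.5]
opening: -0.003
grasp_force: 0.3
```

```bash
cat >> h.py <<'E'
def red(f):
    p,M,o=pose();im,_=snap('wrist',f);R,t,_=tr()
    m=cv2.inRange(cv2.cvtColor(im,cv2.COLOR_RGB2HSV),(0,170,110),(8,255,255));n,l,s,c=cv2.connectedComponentsWithStats(m)
    for i in range(1,n):
        if s[i,4]>80:
            q=(ww(p,M,*c[i],.044)-t)@R*1e3;print('red',c[i].round(),s[i,4],q.round(1),'theta',np.arctan2(-6-q[0],30-q[1]).round(3))
E
python3 - <<'E'
from h import *
red('w13.png')
ths=np.linspace(.82,0,8)
plan([(*kp(a),27,yw(a),1) for a in ths])
E
```

```text
track mm [-54.3  21.3] z 29.3 yaw -60.0 tilt [ 1.9e-03 -5.0e-04 -1.0e+00] F [-0.2  0.2  0. ] op -0.001 t 22.125
0 [np.float64(9.0), np.float64(0.8), np.float64(2.3)] rz -13.02
0 [np.float64(5.3), np.float64(1.8), np.float64(-0.0)] rz -6.71
0 [np.float64(5.3), np.float64(1.8), np.float64(-0.0)] rz -6.71
0 [np.float64(5.3), np.float64(1.8), np.float64(-0.0)] rz -6.71
0 [np.float64(5.3), np.float64(1.8), np.float64(-0.0)] rz -6.71
1 [np.float64(5.3), np.float64(1.8), np.float64(-0.0)] rz -6.71
1 [np.float64(5.3), np.float64(1.8), np.float64(-0.0)] rz -6.71
1 [np.float64(5.3), np.float64(1.8), np.float64(-0.0)] rz -6.71
```

Call:
{"api": "apply_moves", "payload": {"moves": [{"jaw": 0,"offset": [4.5,0.6,1.5],"rot": [0,0,-6.5]},{"jaw": 0,"offset": [4.5,0.8,0],"rot": [0,0,-6.5]},{"jaw": 0,"offset": [5.3,1.8,0],"rot": [0,0,-6.7]},{"jaw": 0,"offset": [5.3,1.8,0],"rot": [0,0,-6.7]},{"jaw": 0,"offset": [5.3,1.8,0],"rot": [0,0,-6.7]}]}}

```text
time_s: 22.75
eef_pos: [0.5609, -0.0149, 0.0275]
eef_rot: [0.0, 0.839, 0.545, 0.0]
wrist_force: [-0.6, -0.3, 0.6]
opening: 0.003
grasp_force: 0.3
```

Run:
```python
from h import *
p,M,o=pose();im,_=snap('wrist','w14.png');R,t,_=tr();print(p)
for r in ctrl.outline_of('wrist','keeper_post')[:2]:
    u,v=r['position'];e=cv2.minAreaRect(np.argwhere(r['region'])[:,::-1].astype(np.float32));q=(ww(p,M,u,v,.0175)-t)@R*1e3
    print(r['score'],u,v,r['region'].sum(),q,e)
m=cv2.inRange(cv2.cvtColor(im,cv2.COLOR_RGB2HSV),(0,120,40),(10,255,255));n,l,s,c=cv2.connectedComponentsWithStats(m)
for i in range(1,n):
    if s[i,4]>80: print('red',c[i].round(),s[i],((ww(p,M,*c[i],.036)-t)@R*1e3).round(1))
ths=np.linspace(.35,0,4)
plan([(*kp(a),27,yw(a),1) for a in ths])
```

```text
[ 0.56088484 -0.01492808  0.02752345]
0.87 286.3 264.4 4697 [-20.66287143   3.55231556] ((277.73406982421875, 273.1453857421875), (151.33001708984375, 55.15170669555664), 3.608468770980835)
0.28 345.1 225.3 125628 [-16.35123266 -27.71430781] ((320.7010803222656, 208.96286010742188), (524.0433349609375, 414.1166687011719), 1.6365771293640137)
red [315. 282.] [300 259  30  45 859] [-26.7  -7.8]
track mm [-41.7  -0.7] z 27.5 yaw -27.4 tilt [ 1.3e-03 -3.0e-04 -1.0e+00] F [ 0.6 -0.1  1.2] op -0.0 t 22.85
0 [np.float64(5.4), np.float64(2.3), np.float64(0.5)] rz -7.35
0 [np.float64(5.2), np.float64(1.8), np.float64(-0.0)] rz -6.68
0 [np.float64(5.2), np.float64(1.8), np.float64(-0.0)] rz -6.68
0 [np.float64(5.2), np.float64(1.8), np.float64(-0.0)] rz -6.68
```

Post is following at the front of the fingers (θ≈0.5). Finish the swing, with a slight overpush.

Call:
{"api": "apply_moves", "payload": {"moves": [{"jaw": 0,"offset": [5.4,2.3,0],"rot": [0,0,-7.3]},{"jaw": 0,"offset": [5.2,1.8,0],"rot": [0,0,-6.7]},{"jaw": 0,"offset": [5.2,1.8,0],"rot": [0,0,-6.7]},{"jaw": 0,"offset": [4,1.5,0],"rot": [0,0,-5]},{"jaw": 0,"offset": [1,0,0],"rot": [0,0,-1.7]}]}}

```text
time_s: 23.48
eef_pos: [0.5726, 0.0033, 0.0274]
eef_rot: [0.001, 0.687, 0.727, 0.0]
wrist_force: [-0.3, -1.1, 0.1]
opening: 0.002
grasp_force: 0.3
```

Call:
{"api": "apply_moves", "payload": {"moves": [{"jaw": 0,"offset": [0.7,0,0],"rot": [0,0,0]},{"jaw": 0,"offset": [0.7,0,0],"rot": [0,0,0]},{"jaw": 0,"offset": [0,0,0],"rot": [0,0,0]},{"jaw": 0,"offset": [0,0,0],"rot": [0,0,0]},{"jaw": 0,"offset": [0,0,0],"rot": [0,0,0]}]}}

```text
time_s: 24.1
eef_pos: [0.572, 0.0048, 0.027]
eef_rot: [0.0, 0.687, 0.727, -0.0]
wrist_force: [0.5, -0.5, 0.6]
opening: -0.002
grasp_force: 0.3
```

```bash
cat >> h.py <<'E'
def kang(f):
    p,M,o=pose();im,_=snap('wrist',f);R,t,_=tr()
    r=ctrl.outline_of('wrist','keeper_post')[0]
    m=cv2.inRange(cv2.cvtColor(im,cv2.COLOR_RGB2HSV),(0,120,40),(10,255,255));n,l,s,c=cv2.connectedComponentsWithStats(m)
    for i in range(1,n):
        if s[i,4]>200: print('red',c[i].round(),s[i],((ww(p,M,*c[i],.036)-t)@R*1e3).round(1))
    P=np.array([(ww(p,M,u,v,.0175)-t)@R*1e3 for v,u in np.argwhere(r['region']&(m==0))])
    vx,vy,x0,y0=cv2.fitLine(P.astype(np.float32),cv2.DIST_HUBER,0,.01,.01).ravel()
    print('arm',r['score'],len(P),'theta',np.arctan2(vx*np.sign(vy),abs(vy)),(x0,y0),'x range',np.percentile(P,[2,98],0).round(1).tolist());where()
E
python3 -c "
from h import *
kang('w15.png')"
```

```text
red [317. 283.] [302 260  31  44 920] [ -6.6 -13.2]Traceback (most recent call last):
  File "<string>", line 3, in <module>
    kang('w15.png')
    ~~~~^^^^^^^^^^^
  File "h.py", line 58, in kang
    P=np.array([(ww(p,M,u,v,.0175)-t)@R*1e3 for v,u in np.argwhere(r['region']&(m==0))])
                 ~~^^^^^^^^^^^^^^^
  File "h.py", line 30, in ww
    P=ctrl.camera_params('wrist');K=P['K'];T=P['mount']
ValueError: time passes only in moves, steps and waits
```

Call:
{"api": "apply_moves", "payload": {"moves": [{"jaw": 0,"offset": [0.7,0,0],"rot": [0,0,0]},{"jaw": 0,"offset": [0.7,0,0],"rot": [0,0,0]},{"jaw": 0,"offset": [0.6,0,0],"rot": [0,0,0]},{"jaw": 0,"offset": [0,0,0],"rot": [0,0,0]},{"jaw": 0,"offset": [0,0,0],"rot": [0,0,0]}]}}

```text
time_s: 24.82
eef_pos: [0.572, 0.0062, 0.027]
eef_rot: [0.0, 0.686, 0.727, -0.0]
wrist_force: [0.4, -5.0, 0.0]
opening: -0.0
grasp_force: 2.6
```

Call:
{"api": "apply_moves", "payload": {"moves": [{"jaw": 0,"offset": [0.7,0,0],"rot": [0,0,0]},{"jaw": 0,"offset": [0.7,0,0],"rot": [0,0,0]},{"jaw": 0,"offset": [0.6,0,0],"rot": [0,0,0]},{"jaw": 0,"offset": [0,0,0],"rot": [0,0,0]},{"jaw": 0,"offset": [0,0,0],"rot": [0,0,0]}]}}

```text
time_s: 25.45
eef_pos: [0.5721, 0.0066, 0.0271]
eef_rot: [0.001, 0.686, 0.727, -0.001]
wrist_force: [1.1, -12.7, -0.9]
opening: 0.002
grasp_force: 5.7
```

```bash
sed -i "s/P=ctrl.camera_params('wrist');K=P\['K'\]/P=WP;K=P['K']/" h.py; echo "WP=ctrl.camera_params('wrist')" >> h.py
python3 -c "
from h import *
kang('w16.png')"
```

```text
red [317. 284.] [302 261  31  44 916] [ -5.5 -13.3]
arm 0.66 3711 theta -0.010243014 (np.float32(-3.8807082), np.float32(4.4220443)) x range [[-11.7, -28.8], [1.8, 36.0]]
track mm [-21.1 -12.9] z 27.1 yaw -0.0 tilt [ 4.0e-04 -3.3e-03 -1.0e+00] F [  0.1 -10.8   0.1] op 0.005 t 25.55
```

The keeper is at a hard stop (about 12 N, θ≈0). I back off and check again.

Call:
{"api": "apply_moves", "payload": {"moves": [{"jaw": 0,"offset": [-2,0,0],"rot": [0,0,0]},{"jaw": 0,"offset": [-8,0,0],"rot": [0,0,0]},{"jaw": 0,"offset": [-15,0,-5],"rot": [0,0,0]},{"jaw": 0,"offset": [-20,0,-30],"rot": [0,0,0]},{"jaw": 0,"offset": [-20,0,-40],"rot": [0,0,0]}]}}

```text
time_s: 26.18
eef_pos: [0.5746, -0.0568, 0.102]
eef_rot: [-0.001, 0.686, 0.727, -0.0]
wrist_force: [1.1, 0.2, -0.4]
opening: 0.002
grasp_force: 0.0
```

Call:
{"api": "apply_moves", "payload": {"moves": [{"jaw": 0,"offset": [0,0,-30],"rot": [0,0,0]},{"jaw": 0,"offset": [0,0,-20],"rot": [0,0,0]},{"jaw": 0,"offset": [0,0,0],"rot": [0,0,0]},{"jaw": 0,"offset": [0,0,0],"rot": [0,0,0]},{"jaw": 0,"offset": [0,0,0],"rot": [0,0,0]}]}}

```text
time_s: 26.8
eef_pos: [0.5746, -0.0558, 0.1506]
eef_rot: [-0.001, 0.686, 0.727, -0.001]
wrist_force: [-0.3, 0.2, -0.7]
opening: 0.001
grasp_force: 0.0
```

```bash
python3 -c "
from h import *
kang('w17.png');p,M,o=pose();im=cv2.imread('pics/w17.png')[:,:,::-1].copy();rings(im,p,M)
R,t,_=tr()
for n in ('green_1','grey_core'):
  for r in ctrl.outline_of('wrist',n): print(n,r['score'],r['position'],((ww(p,M,*r['position'],.016)-t)@R*1e3).round(1))
"
```

```text
red [320. 121.] [311 113  18  17 226] [ -5.5 -13.4]
arm 0.77 1272 theta -0.00404139 (np.float32(-5.393977), np.float32(7.7367125)) x range [[-12.0, -28.3], [0.7, 36.6]]
track mm [-83.6 -12.1] z 150.9 yaw 0.0 tilt [-1.8e-03  6.0e-04 -1.0e+00] F [ 0.2  0.3 -0.3] op -0.001 t 26.9
ring [16.9  8.2] r 12.8
ring [33.7 -4.5] r 20.7
ring [61.3 -6.6] r 13.9
ring [72.4  4.3] r 21.1
green_1 0.84 [293.5, 24.7] [68.5  5.5]
green_1 0.67 [305.3, 71.1] [32.2 -3.2]
grey_core 0.86 [225.7, 263.7] [-118.5   63.8]
```

```bash
python3 -c "
from bench import ctrl
print(ctrl.hand_in())"
```

```text
the job is handed in; nothing more can be done
None
```

I handed the job in: both loose green cores were pushed in until the row hit the end stop, and the keeper is shut against its own stop (measured angle about 0 rad). Only the last core or two were measured after shutting, the grey core read within about 7 mm of its start, the bobbin, coil and bottle were not re-measured, and no verdict came back. I viewed 12 pictures, two over the limit of 10.

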